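# Unlock and draw out the grill's ash tray

### The job

The charcoal grill is cold and its ash has to be cleared. Rest closed fingertips lightly on the thumb slide of the little safety lock and drag it all the way away from the latch, then lift the latch well up by its grip and leave it standing up, and draw the ash tray with its steel pan out to its stop. Heat has warped the lock, so feel for the slide, and never load the lock with more than 18 N; leave the plate rack, glass dish, thermometer and tongs as they are.

Things in the scene. Friction and masses are not known exactly. Their poses are not given: they have to be found in the camera images.
- safety: Foot of the safety lock on the flat front deck of a steel charcoal grill. Origin on the deck's top (85 above the counter) under the lock; +x points away from the grill's front, y across it, z up. Offsets below are in this frame (mm), all closed. The deck runs x -32 to 93, y -210 to 210; behind it stands the firebox, its top 71 above the deck. Never load the lock with more than 18 N.
- under_pad (a point): Point on the deck's top below the middle of the locked thumb pad (lock x 0, y -4, z 0). The pad, ribbed, 22 (x) x 30 (y), 2 proud of a slide plate 34 x 40 between rails, is too low to pinch. Heat has bent the lock's -y end up, differently every time, not measured: the pad's middle is 16.5 to 24 above this point and the slide's path climbs toward -y by 0 to 0.12 rad (height over 16.5, divided by 64).
- tab (a joint): Travel of the thumb slide, m, toward the lock's -y (away from the latch): 0 locked, stop at 0.015; its bolt leaves the latch's ear at 0.012. Starts at 0 to 0.002. Stiff; stays where left. A steady press of 8 to 11 N drags it, under about 7 N the fingertip slips, and at the stop it slips on. A cover 1.5 higher than the pad (y 20 to 56) keeps fingers from behind it; the far end (y -46) is 4.5 lower.
- grip (a point): Top centre of the latch's upright steel grip, a block 20 wide (y) x 12 (x) x 34 high (lock x -29, y 85, z 41 when down). It stands on a strap 20 wide whose top is 7 above the deck; pinch the grip along y, from above. The lock's bolt and casing, up to 18 above the deck, begin 5 beside the strap on its -y side.
- latch (a joint): Angle of the latch, 0 lying on the deck, up to 1.2 rad; it stays where it is left (hinge friction about 3 N at the grip). Its nose, folded down over the outside of the tray's front, holds the tray shut until about 0.25 rad. While the bolt covers its ear it gives less than 0.1 rad.
- latch_hinge (a point): The latch's hinge axis, which runs along the lock's y, at lock x 48, y 85, z 8. Lifting the grip swings it up and back toward +x about this axis.
- handle (a point): Middle of the ash tray's handle, a round steel bar 12 thick and 160 long along the lock's y, 37 below the deck (lock x -92, y 0, z -37). It stands 48 in front of the tray's front panel (42 clear behind the bar; the panel's outer face is at lock x -44, its top level with the deck), so it can be hooked or pinched from above.
- tray (a joint): How far the ash tray is drawn out from under the grill toward the lock's -x: 0 shut, stop at 0.13 m; slides with about 4 N.
- pan: Steel ash pan 340 x 340 x 32 high lying loose in the tray, under deck and firebox until the tray comes out. Origin under the middle of its front edge (the edge toward the handle), x pointing to its back.
- rack: Wooden rack with three white ceramic plates on edge, 200 x 170 x 184 high, a bystander. Origin at the centre of its underside.
- dish: Empty rectangular glass dish with its lid on, 206 x 146 x 75 high, a bystander. Origin at the centre of its underside.
- thermometer: Stainless stick thermometer lying flat, 250 long, 22 wide, 16 high, a bystander. Origin under the root of its probe, 7 from the end of the handle; probe toward +x.
- tongs: White plastic salad tongs lying flat, 290 long, 90 wide, 22 high, a bystander. Origin under their middle.

How it is judged:
On the way, in this order (a step that is already met when the one before it is completed fails the run):
1. the thumb slide is dragged clear of the latch's ear while the latch is still down (value of joint tab above 0.0125 m and value of joint latch below 0.15 rad), for 0.1 s.
2. the latch is lifted well up while the tray is still shut (value of joint latch above 0.6 rad and value of joint tray below 0.01 m), for 0.2 s.
3. the tray is drawn out to its stop (value of joint tray above 0.118 m), for 0.2 s.
At the end, for the whole second after the job is handed in: The thumb slide stands at least 12.5 mm of its 15 mm travel away from locked, the latch stands up by at least 0.6 rad, the tray is out by at least 118 of its 130 mm, and the ash pan lies flat and still in it (the middle of its front edge within 100 mm of the handle's middle) (value of joint tab above 0.0125 m and value of joint latch above 0.6 rad and value of joint tray above 0.118 m and linear speed of pan below 0.02 m/s and angle between pan's own z axis and vertical below 0.05 rad and horizontal distance between pan and handle below 0.1 m); the robot touches nothing.
It fails at once if the safety lock is pressed or pushed with more than 18 N (contact force between any of the fingers, the arm and safety above 18 N).
It fails at once if the plate rack, dish, thermometer or tongs are moved by more than 15 mm (distance of any of rack, dish, thermometer, tongs from where it was at the start of the episode above 0.015 m).
It also fails if it takes over 67 s, if anything falls off the work surface, if the arm or the gripper's body presses on something with over 40 N, if the wrist force passes 120 N, or if a joint passes its speed limit or range.

### The arm

A 6-joint arm with a two-finger parallel gripper is mounted at the origin on the work surface. World frame = base frame: x ahead of the robot, y to its left, z up, the work surface at z = 0. Lengths are in m, angles in rad, forces in N, time in s.
With the tool pointing down it reaches from about 0.35 to 0.775 m from the base axis. Payload 5.5 kg.
Tool frame: the origin (TCP) lies on the centre line of the jaws, within the pads' length; the fingertips stand 17 mm ahead of it and the grasp point (between the pads) lies 2 mm behind it; z points along the fingers, y is the direction in which the jaws open and shut (so a half turn about z gives the same grasp; the last joint's range is limited). The gripper opens to 85 mm and grips with 20 to 120 N. Pads are 22 mm wide; open, the fingers measure 114 mm over their backs; the gripper's body (76 mm by 85 mm) begins 54 mm behind the grasp point. The pads swing forward as they close: fully open they stand 13 mm farther back than shut.
Start: joints at [-1.484, 0.313, 0.046, 1.304, 0, 1.431], TCP at [0.129, -0.56, 0.248] pointing down, gripper open.
Joint ranges: [-2.76, 2.76], [-0.86, 1.69], [-1.03, 1.26], [-2.2, 2.34], [-1.47, 1.5], [-3.14, 3.14]. Speed limits (rad/s): [2.57, 2.57, 3.14, 3.14, 3.14, 3.14].

### API

Orientations are given as a unit quaternion [x, y, z, w].
In Python, from plant import read_state, imaging, ctrl gives the robot as it stands.
- The arm moves only by the tool step_arm, never from a script. Its argument "increments" is a list of rows, each an object of numbers: "x", "y", "z": the shift along the tool's x, y, z in cm; "rx", "ry", "rz": the turn, a rotation vector about the tool's x, y, z in degrees. In form: [{"x": .., "y": .., "z": .., "rx": .., "ry": .., "rz": ..}, ...]. A call has 1 to 10 rows; each row is the pose to reach, as a shift and turn from the pose commanded when the call began, along the tool's axes at that moment; what a row does not reach only later rows make up. A row lasts 1/12 s, in which the tool goes at most 41.7 mm and 7.16 degrees, less where a joint would pass 70% of its speed; a pose out of reach is approached as far as the arm can. A call with a gripper value outside its range is refused whole. "grip" is the opening, from 0 (shut) to 1 (fully open), set as the call begins (left out, the last holds). The fingers move at their own pace and stop on an object; "grip_force" is the grip in N (left out, the last holds). Time passes only in rows, so rows that repeat a pose let the fingers close. It gives the time, the measured TCP pose, the force and the opening at its end, in the units of the state.
- read_state(): the state, without advancing time (a new reading comes with each control period).
- imaging.camera(name): name is "side" or "top" or "wrist"; returns the picture (420x560x3 uint8, red, green, blue); there is no depth.
- imaging.get_calibration(name): a dict with "fovy" (degrees; the focal length in pixels is half the picture's height over the tangent of half this angle, whatever the lens; pixels are square), "cx", "cy" (the principal point, pixels), "k1" (the pictures are not rectified: a ray, as slopes to the right and down, at radius r is drawn at 1 + k1 r^2 times it, then the intrinsics apply), "world_from_camera" (4x4, takes a point from camera to world coordinates); the wrist camera has in their place "mount" (4x4, takes a point from camera to tool coordinates, whose origin is the TCP and whose axes are the flange's). Camera axes: x right, y down, z forward; pixel columns grow to the right and rows downward; lengths in m; the calibration is good to about 2 mm. A picture is of the moment at which its call begins: read the wrist's pose just before it. get_calibration takes no time and is no camera call.
- ctrl.finish_job(): hands the job in, once; it reports no verdict.
The state is a dict: "time": time; "qpos": joint angles; "joint_vel": joint speeds; "tau": joint torques, N m; "tool_pos": TCP position; "eef_rot": TCP orientation; "contact_force": force on the tool from outside, world axes, zero at the start; "torque": the same for the moment, N m; "finger_gap": finger opening in m.
Only numpy, scipy, OpenCV 4.12 (cv2) and the standard library are available. Lean on these libraries where they do the work, as an engineer would, in place of code of your own. Each camera call takes 0.05 s, during which the arm holds its last target.

## Working session

There is one attempt and no reset: what is moved stays moved. The work goes in short steps, Python scripts to look and compute and a tool call to move; the robot and the scene stay as the last step left them, time stands still between calls to the robot, and variables do not carry over. Pictures are saved under pics/ and viewed, and the job is handed in when it is done.

Besides the shell and the picture viewer there is one more tool, called as a command line: name --argument value ..., lists and objects as JSON in quotes. step_arm: Moves the arm, as the interface text tells. Its arguments: {"type":"object","properties":{"increments":{"type":"array"},"grip":{"type":"number"},"grip_force":{"type":"number"}},"required":["increments"]}

```bash
mkdir -p pics; ls; python3 - <<'E'
from plant import read_state, imaging, ctrl
import cv2
s=read_state();print(s)
for n in("top","side","wrist"):
    c=imaging.get_calibration(n);print(n,c)
    cv2.imwrite(f"pics/{n}0.png",imaging.camera(n)[:,:,::-1])
E
```

```text
pics
{'time': 0.0, 'qpos': array([-1.48358303e+00,  3.14014185e-01,  4.49784526e-02,  1.30358904e+00,
        3.10741154e-06,  1.43117216e+00]), 'joint_vel': array([ 0.00010963,  0.0016478 , -0.00090236, -0.00056414,  0.00336099,
        0.00085235]), 'tau': array([-1.43795151e-03, -4.80630147e+01,  2.98530453e+01,  1.95578038e-02,
       -4.06320614e-04,  5.04654707e-06]), 'tool_pos': array([ 0.12925196, -0.55979655,  0.24740078]), 'eef_rot': array([ 9.93574573e-01,  1.13175671e-01,  2.55080583e-05, -9.13869102e-04]), 'contact_force': array([ 0.29041963, -0.3340444 , -0.02023084]), 'torque': array([0.00361793, 0.03957223, 0.01634071]), 'finger_gap': 0.08555429430964313}
top {'fovy': 50.77812868900397, 'cx': 275.3741978023239, 'cy': 209.3921169224443, 'k1': -0.04119483198998399, 'world_from_camera': array([[ 1.02957988e-03, -9.94088645e-01,  1.08566598e-01,
         4.00254298e-01],
       [-9.99581902e-01, -4.16017611e-03, -2.86131690e-02,
         1.18640135e-02],
       [ 2.88956826e-02, -1.08491747e-01, -9.93677302e-01,
         1.40255138e+00],
       [ 0.00000000e+00,  0.000000
[... 193 characters left out ...]
([[ 0.98753497, -0.08889461,  0.12989394,  0.41312175],
       [-0.1573642 , -0.57514678,  0.80277188, -0.81207108],
       [ 0.00334599, -0.81320596, -0.58196639,  0.70167076],
       [ 0.        ,  0.        ,  0.        ,  1.        ]])}
wrist {'fovy': 66.36710463121646, 'cx': 283.767402729, 'cy': 204.70913871529913, 'k1': -0.06974986680573074, 'mount': array([[ 1.67387631e-04, -9.51396823e-01, -3.07967623e-01,
         7.86224354e-02],
       [ 9.99999913e-01,  2.77236760e-04, -3.12937299e-04,
        -8.37418373e-04],
       [ 3.83107498e-04, -3.07967544e-01,  9.51396786e-01,
        -1.24873624e-01],
       [ 0.00000000e+00,  0.00000000e+00,  0.00000000e+00,
         1.00000000e+00]])}
```

View pics/top0.png

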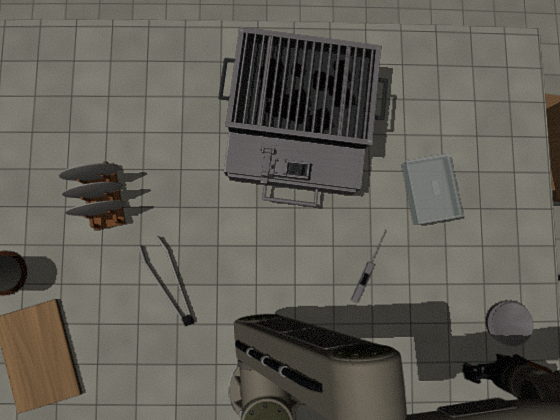

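View pics/side0.png

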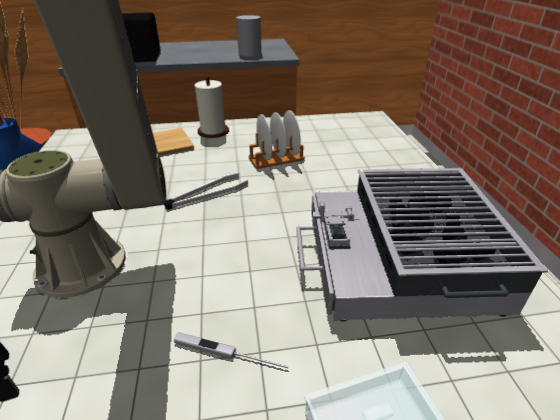

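View pics/wrist0.png

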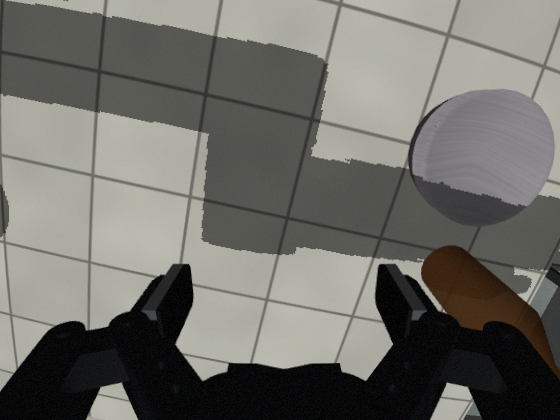

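```bash
cat > h.py <<'E'
import numpy as np, cv2
from plant import read_state, imaging, ctrl
from scipy.spatial.transform import Rotation as R
def pose():
    s=read_state();T=np.eye(4);T[:3,:3]=R.from_quat(s['eef_rot']).as_matrix();T[:3,3]=s['tool_pos'];return T,s
def cam(n,T=None):
    c=imaging.get_calibration(n);f=210/np.tan(np.radians(c['fovy'])/2)
    W=c['world_from_camera'] if n!='wrist' else T@c['mount']
    K=np.array([[f,0,c['cx']],[0,f,c['cy']],[0,0,1]]);D=np.array([c['k1'],0,0,0,0])
    return K,D,W
def ray(n,px,T=None):
    K,D,W=cam(n,T);u=cv2.undistortPoints(np.array(px,float).reshape(-1,1,2),K,D).reshape(-1,2)
    d=np.c_[u,np.ones(len(u))]@W[:3,:3].T
    return W[:3,3],d
def onz(n,px,z,T=None):
    o,d=ray(n,px,T);return o+d*((z-o[2])/d[:,2])[:,None]
def proj(n,P,T=None):
    K,D,W=cam(n,T);V=np.linalg.inv(W);r=cv2.Rodrigues(V[:3,:3])[0]
    return cv2.projectPoints(np.array(P,float).reshape(-1,1,3),r,V[:3,3],K,D)[0].reshape(-1,2)
def crop(im,x0,y0,x1,y1,k,name):
    cv2.imwrite('pics/'+name,cv2.resize(im[y0:y1,x0:x1],None,fx=k,fy=k,interpolation=cv2.INTER_CUBIC))
E
python3 - <<'E'
from h import *
crop(cv2.imread('pics/top0.png'),210,110,400,220,4,'topz.png')
crop(cv2.imread('pics/side0.png'),290,160,430,330,3.5,'sidez.png')
E
```

```text
(no output)
```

View pics/topz.png

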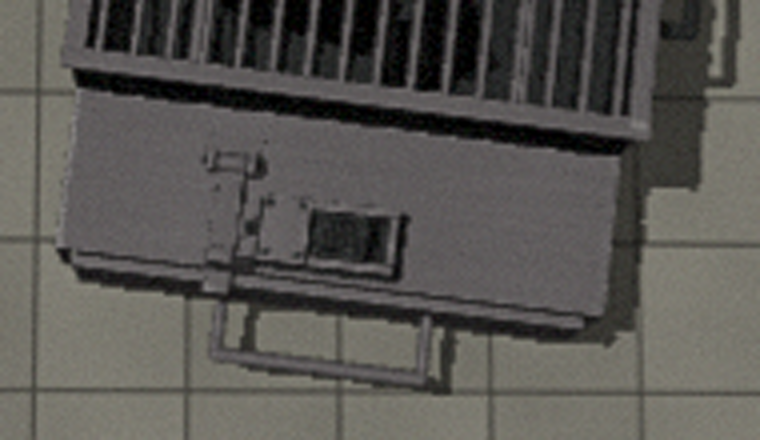

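View pics/sidez.png

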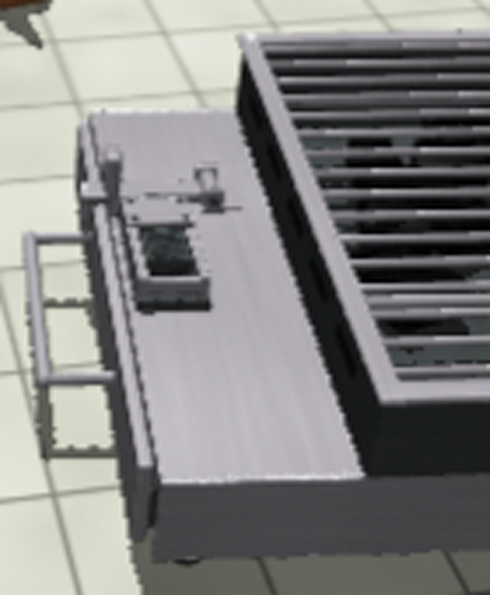

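```bash
python3 - <<'E'
from h import *
f=lambda l:[(210+x/4,110+y/4) for x,y in l]
H=onz('top',f([(213,355),(430,381)]),.054);print(H)
d=H[0]-H[1];print(np.linalg.norm(d));yaw=np.arctan2(-d[0],d[1]);print('yaw',yaw)
D=onz('top',f([(66,248),(600,318),(78,90),(615,155)]),.085);print(D)
d=D[0]-D[1];print(np.linalg.norm(d[:2]),np.arctan2(-d[0],d[1]))
g=lambda l:[(290+x/3.5,160+y/3.5) for x,y in l]
S=onz('side',g([(28,236),(42,380)]),.052);print('side handle',S)
S=onz('side',g([(92,113),(160,482),(360,477)]),.085);print('side deck',S)
yw=.12
for hm in [H.mean(0)]:
    Rz=R.from_euler('z',yaw).as_matrix();o=hm[:2]-(Rz@[-.092,0,0])[:2];o=np.r_[o,.085];print('lock',o)
    P=np.array([[-.032,.21,0],[-.032,-.21,0],[.093,.21,0],[.093,-.21,0],[-.029,.085,.041],[0,-.004,.02],[-.092,.08,-.031],[-.092,-.08,-.031],[.048,.085,.008]])
    for n in('top','side'):
        im=cv2.imread(f'pics/{n}0.png');uv=proj(n,P@Rz.T+o)
        x0,y0,x1,y1,k=(210,110,400,220,4) if n=='top' else (290,160,430,330,3.5)
        z=cv2.resize(im[y0:y1,x0:x1],None,fx=k,fy=k,interpolation=cv2.INTER_CUBIC)
        for u in uv: cv2.circle(z,(int((u[0]-x0)*k),int((u[1]-y0)*k)),3,(0,0,255),-1)
        cv2.imwrite(f'pics/chk_{n}.png',z)
E
```

```text
[[ 0.58033417  0.01033809  0.054     ]
 [ 0.56097009 -0.1567542   0.054     ]]
0.16821059076981876
yaw -0.11537390293412714
[[ 0.65707808  0.12156472  0.085     ]
 [ 0.60597681 -0.28280724  0.085     ]
 [ 0.77957099  0.11416332  0.085     ]
 [ 0.73248458 -0.29711339  0.085     ]]
0.407588054123607 -0.12570559897236774
side handle [[ 0.58227341  0.00518998  0.052     ]
 [ 0.56192555 -0.1553346   0.052     ]]
side deck [[ 0.65917942  0.12297698  0.085     ]
 [ 0.60778465 -0.28570321  0.085     ]
 [ 0.72874257 -0.30075688  0.085     ]]
lock [ 0.6620405  -0.08379892  0.085     ]
```

View pics/chk_top.png

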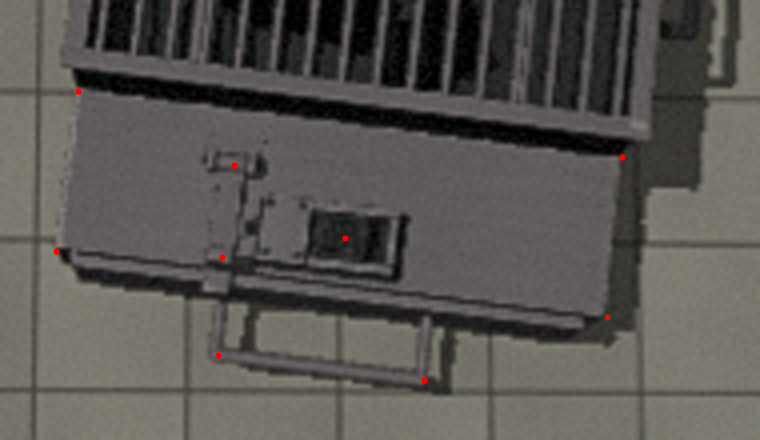

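View pics/chk_side.png

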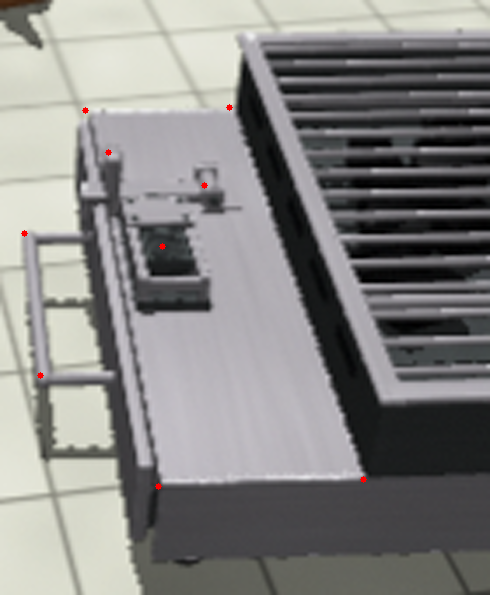

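```bash
cat >> h.py <<'E'
YAW=-.124; O=np.array([.664,-.0845,.085])
try:
    exec(open('lock.txt').read())
except FileNotFoundError: pass
def L():
    T=np.eye(4);T[:3,:3]=R.from_euler('z',YAW).as_matrix();T[:3,3]=O;return T
def RL(tilt=0): # tool x=-lock x, tool y=lock y, z down; tilt about lock y
    return L()[:3,:3]@R.from_euler('y',tilt).as_matrix()@np.diag([-1,1,-1.])
def go(p,Rw=None):  # p TCP in lock frame (m)
    T,s=pose();Rw=RL() if Rw is None else Rw
    w=(L()@np.r_[p,1])[:3]
    d=T[:3,:3].T@(w-T[:3,3])*100;r=R.from_matrix(T[:3,:3].T@Rw).as_rotvec(degrees=True)
    print('inc cm',d.round(2),'deg',r.round(2));st()
def st():
    T,s=pose();l=np.linalg.inv(L())@T
    print('t',round(s['time'],2),'lock tcp mm',(l[:3,3]*1000).round(1),'F lock',(L()[:3,:3].T@s['contact_force']).round(2),'gap',round(s['finger_gap'],4),'q',s['qpos'].round(2))
E
python3 -c "
from h import *
go([0,-.004,.17])"
```

```text
inc cm [ 62.66 -33.92  -0.68] deg [-0.000e+00 -1.200e-01 -1.599e+02]
t 0.15 lock tcp mm [-471.8 -537.9  162.6] F lock [0.46 0.76 1.04] gap 0.0856 q [-1.48  0.31  0.05  1.3   0.    1.43]
```

step_arm --increments '[{"x":6,"y":-3.3,"z":-2,"rz":-7},{"x":12,"y":-6.6,"z":-4,"rz":-14},{"x":16,"y":-8.8,"z":-5,"rz":-21},{"x":19,"y":-10,"z":-5,"rz":-28},{"x":22,"y":-12,"z":-5,"rz":-35},{"x":25,"y":-13.5,"z":-5,"rz":-42},{"x":28,"y":-15,"z":-5,"rz":-49},{"x":31,"y":-17,"z":-5,"rz":-56},{"x":34,"y":-18.5,"z":-5,"rz":-63},{"x":37,"y":-20,"z":-5,"rz":-70}]' --grip 0

```text
invalid input at $.increments[0]: expected keys x, y, z, rx, ry, rz
```

```bash
python3 -c "
from h import *
go([0,-.004,.17])"
```

```text
inc cm [ 62.66 -33.92  -0.68] deg [-0.000e+00 -1.200e-01 -1.599e+02]
t 0.15 lock tcp mm [-471.8 -537.9  162.6] F lock [0.46 0.76 1.04] gap 0.0856 q [-1.48  0.31  0.05  1.3   0.    1.43]
```

step_arm --increments '[{"x":4,"y":-2,"z":-2,"rx":0,"ry":0,"rz":-7},{"x":8,"y":-4,"z":-4,"rx":0,"ry":0,"rz":-14},{"x":11,"y":-6,"z":-5,"rx":0,"ry":0,"rz":-21},{"x":14,"y":-8,"z":-5,"rx":0,"ry":0,"rz":-28},{"x":17,"y":-10,"z":-5,"rx":0,"ry":0,"rz":-35},{"x":20,"y":-11,"z":-5,"rx":0,"ry":0,"rz":-42},{"x":23,"y":-12,"z":-5,"rx":0,"ry":0,"rz":-49},{"x":26,"y":-14,"z":-5,"rx":0,"ry":0,"rz":-56},{"x":29,"y":-16,"z":-5,"rx":0,"ry":0,"rz":-63},{"x":32,"y":-17,"z":-5,"rx":0,"ry":0,"rz":-70}]' --grip 0

```text
time: 0.98
tool_pos: [0.4034, -0.3201, 0.2984]
eef_rot: [0.747, 0.665, 0.0, -0.001]
contact_force: [0.2, -0.9, -0.5]
finger_gap: 0.0004
```

```bash
python3 -c "
from h import *
go([0,-.004,.17])"
```

```text
inc cm [26.01 23.17  4.34] deg [ 1.000e-02 -7.000e-02 -8.952e+01]
t 0.98 lock tcp mm [-229.5 -266.   213.4] F lock [ 0.28 -0.85 -0.48] gap 0.0004 q [-0.83  0.19  0.    1.39  0.    0.86]
```

step_arm --increments '[{"x":2,"y":2,"z":0,"rx":0,"ry":0,"rz":-7},{"x":4,"y":4,"z":0,"rx":0,"ry":0,"rz":-14},{"x":6,"y":6,"z":0,"rx":0,"ry":0,"rz":-21},{"x":8,"y":8,"z":0,"rx":0,"ry":0,"rz":-28},{"x":11,"y":10,"z":0,"rx":0,"ry":0,"rz":-35},{"x":14,"y":12,"z":0,"rx":0,"ry":0,"rz":-42},{"x":17,"y":15,"z":0,"rx":0,"ry":0,"rz":-49},{"x":20,"y":18,"z":1,"rx":0,"ry":0,"rz":-56},{"x":22,"y":20,"z":2,"rx":0,"ry":0,"rz":-63},{"x":24,"y":21.5,"z":3,"rx":0,"ry":0,"rz":-70}]'

```text
time: 1.82
tool_pos: [0.6475, -0.1088, 0.2671]
eef_rot: [0.23, 0.973, 0.0, 0.0]
contact_force: [-0.2, -0.5, -0.8]
finger_gap: 0.0001
```

```bash
python3 -c "
from h import *
go([0,-.004,.17])"
```

```text
inc cm [-0.52  2.54  1.21] deg [ 1.000e-02  0.000e+00 -1.947e+01]
t 1.82 lock tcp mm [-13.3 -26.2 182.1] F lock [-0.16 -0.55 -0.83] gap 0.0001 q [-0.29  0.48  0.34  1.43  0.    0.18]
```

step_arm --increments '[{"x":-0.2,"y":0.9,"z":0.4,"rx":0,"ry":0,"rz":-7},{"x":-0.4,"y":1.8,"z":0.8,"rx":0,"ry":0,"rz":-14},{"x":-0.52,"y":2.54,"z":1.21,"rx":0,"ry":0,"rz":-19.47},{"x":-0.52,"y":2.54,"z":1.21,"rx":0,"ry":0,"rz":-19.47}]'

```text
time: 2.15
tool_pos: [0.6619, -0.0889, 0.2542]
eef_rot: [0.064, 0.998, 0.0, -0.001]
contact_force: [-1.1, -1.0, 0.1]
finger_gap: -0.0002
```

```bash
python3 -c "
from h import *
go([0,-.004,.17])
T,s=pose();im=imaging.camera('wrist')[:,:,::-1];cv2.imwrite('pics/w1.png',im);np.save('w1.npy',T)
imt=imaging.camera('side')[:,:,::-1];crop(imt,290,100,450,260,3.5,'s1.png')
P=np.array([[-.032,.085,.0],[-.092,.08,-.031],[-.092,-.08,-.031],[-.029,.085,.041],[0,-.004,.0195],[.048,.085,.008],[-.032,.21,0],[-.032,-.21,0]])
for p,u in zip(P,proj('wrist',P@L()[:3,:3].T+O,T)):print(p,u.round(1))"
```

```text
inc cm [-0.16  0.06 -0.08] deg [ 0.04 -0.16 -0.19]
t 2.15 lock tcp mm [ -1.6  -4.6 169.2] F lock [-0.96 -1.17  0.07] gap -0.0002 q [-0.25  0.51  0.35  1.42  0.   -0.13]
[-0.032  0.085  0.   ] [379.5 157.6]
[-0.092  0.08  -0.031] [370.   90.8]
[-0.092 -0.08  -0.031] [204.6  91.3]
[-0.029  0.085  0.041] [393.6 169.7]
[ 0.     -0.004   0.0195] [283.5 197. ]
[0.048 0.085 0.008] [374.7 240.5]
[-0.032  0.21   0.   ] [507.4 158.6]
[-0.032 -0.21   0.   ] [ 67.2 159.9]
```

View pics/w1.png

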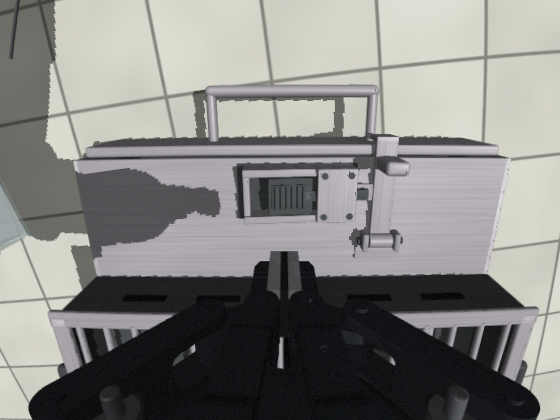

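View pics/s1.png

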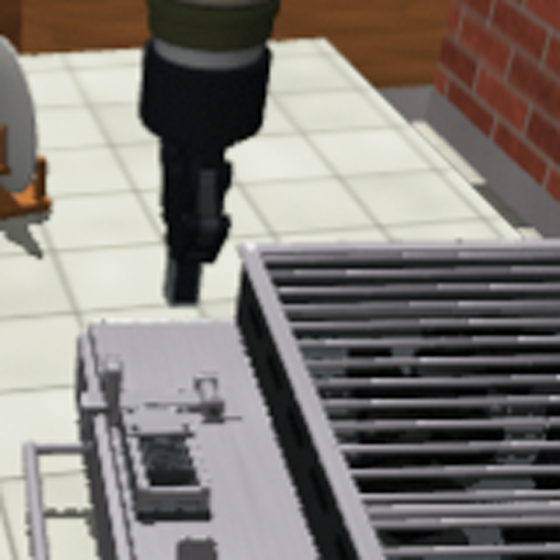

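```bash
python3 -c "
from h import *
T=np.load('w1.npy')
tip=(T@[[0,0,0],[0,0,0],[.017,.017,.0],[1,1,1]])[:3].T
tip=np.array([(T@[x,0,.017,1])[:3] for x in(-.011,0,.011)])
print(proj('wrist',tip,T))
im=cv2.imread('pics/w1.png');crop(im,220,130,420,270,4,'w1z.png')"
```

```text
[[282.29162542 287.98700929]
 [282.26113596 268.88724788]
 [282.23003989 248.85676921]]
```

View pics/w1z.png

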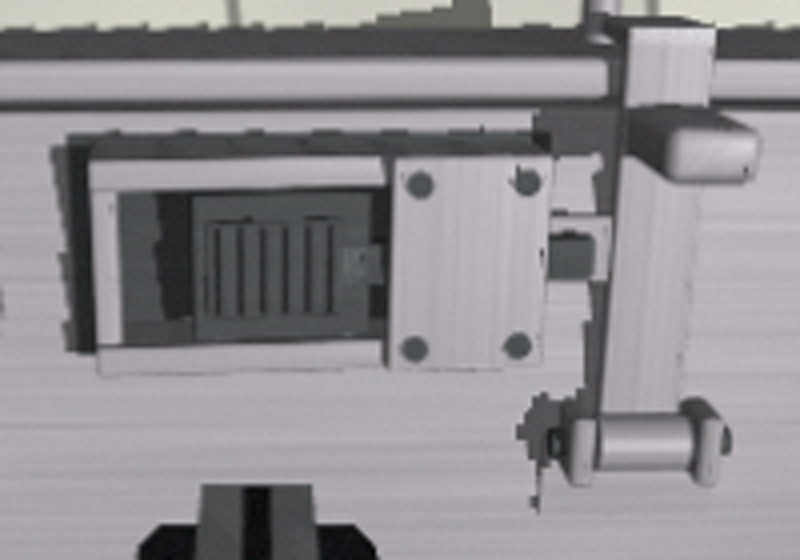

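```bash
echo "O=np.array([.6632,-.0824,.085])">lock.txt; python3 -c "
from h import *
go([0,-.005,.047])"
```

```text
inc cm [-0.09  0.31 12.36] deg [-0.01 -0.08 -0.56]
t 2.25 lock tcp mm [ -0.8  -8.  170.6] F lock [-0.09 -0.72  0.68] gap -0.0002 q [-0.26  0.5   0.35  1.42 -0.   -0.12]
```

step_arm --increments '[{"x":0,"y":0.1,"z":3,"rx":0,"ry":0,"rz":0},{"x":0,"y":0.3,"z":6,"rx":0,"ry":0,"rz":-0.5},{"x":0,"y":0.3,"z":9,"rx":0,"ry":0,"rz":-0.5},{"x":0,"y":0.3,"z":11,"rx":0,"ry":0,"rz":-0.5},{"x":0,"y":0.3,"z":12,"rx":0,"ry":0,"rz":-0.5},{"x":0,"y":0.3,"z":12,"rx":0,"ry":0,"rz":-0.5}]'

```text
time: 2.75
tool_pos: [0.6602, -0.0878, 0.1337]
eef_rot: [0.063, 0.998, 0.0, -0.002]
contact_force: [-0.2, 1.0, 0.1]
finger_gap: 0.0004
```

```bash
python3 -c "
from h import *
go([0,-.005,.047]);T,s=pose()
im=imaging.camera('wrist')[:,:,::-1];cv2.imwrite('pics/w2.png',im);np.save('w2.npy',T)
st()
im=imaging.camera('side')[:,:,::-1];crop(im,290,160,430,300,4,'s2.png');st()"
```

```text
inc cm [-0.23  0.07  0.17] deg [ 0.02 -0.27 -0.07]
t 2.75 lock tcp mm [-2.3 -5.7 48.7] F lock [-0.28  1.    0.12] gap 0.0004 q [-0.25  0.54  0.11  1.15 -0.   -0.13]
t 2.8 lock tcp mm [-1.1 -5.7 50.8] F lock [-0.37  0.42  0.14] gap 0.0001 q [-0.25  0.54  0.12  1.15 -0.   -0.13]
t 2.85 lock tcp mm [-0.1 -5.7 52.3] F lock [0.68 0.11 1.2 ] gap -0.0 q [-0.25  0.54  0.12  1.15 -0.   -0.13]
```

View pics/w2.png

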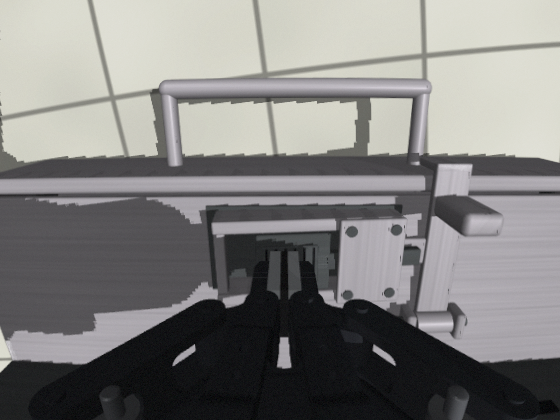

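View pics/s2.png

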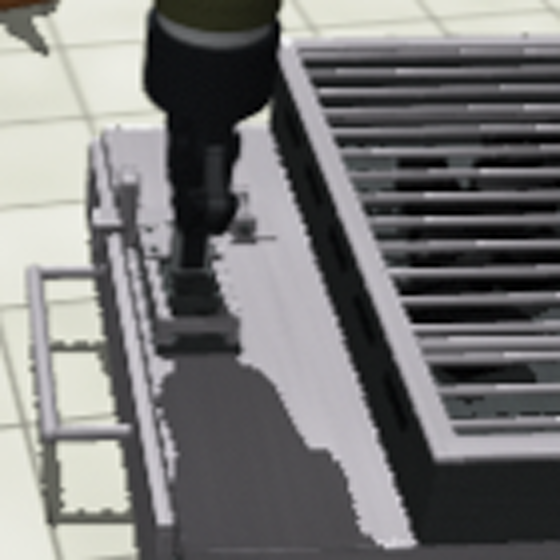

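step_arm --increments '[{"x":0,"y":0,"z":0.2,"rx":0,"ry":0,"rz":0},{"x":0,"y":0,"z":0.4,"rx":0,"ry":0,"rz":0},{"x":0,"y":0,"z":0.6,"rx":0,"ry":0,"rz":0},{"x":0,"y":0,"z":0.7,"rx":0,"ry":0,"rz":0},{"x":0,"y":0,"z":0.8,"rx":0,"ry":0,"rz":0},{"x":0,"y":0,"z":0.8,"rx":0,"ry":0,"rz":0},{"x":0,"y":0,"z":0.8,"rx":0,"ry":0,"rz":0}]'

```text
time: 3.43
tool_pos: [0.6621, -0.0875, 0.1282]
eef_rot: [0.061, 0.998, -0.0, -0.0]
contact_force: [-0.3, -0.6, 0.5]
finger_gap: -0.0005
```

```bash
python3 -c "
from h import *
st()"
```

```text
t 3.43 lock tcp mm [-0.5 -5.2 43.2] F lock [-0.27 -0.61  0.47] gap -0.0005 q [-0.25  0.55  0.1   1.13 -0.   -0.13]
```

step_arm --increments '[{"x":0,"y":0,"z":0.05,"rx":0,"ry":0,"rz":0},{"x":0,"y":0,"z":0.1,"rx":0,"ry":0,"rz":0},{"x":0,"y":0,"z":0.15,"rx":0,"ry":0,"rz":0},{"x":0,"y":0,"z":0.2,"rx":0,"ry":0,"rz":0},{"x":0,"y":0,"z":0.2,"rx":0,"ry":0,"rz":0}]'

```text
time: 3.85
tool_pos: [0.662, -0.0875, 0.126]
eef_rot: [0.061, 0.998, -0.0, -0.0]
contact_force: [0.2, 0.6, -0.7]
finger_gap: 0.0005
```

step_arm --increments '[{"x":0,"y":0,"z":0.05,"rx":0,"ry":0,"rz":0},{"x":0,"y":0,"z":0.1,"rx":0,"ry":0,"rz":0},{"x":0,"y":0,"z":0.1,"rx":0,"ry":0,"rz":0}]'

```text
time: 4.1
tool_pos: [0.662, -0.0875, 0.125]
eef_rot: [0.061, 0.998, -0.0, -0.0]
contact_force: [0.2, -0.2, -0.9]
finger_gap: -0.0001
```

Tip about 23 mm above the deck; go on in half-millimetre steps.

step_arm --increments '[{"x":0,"y":0,"z":0.05,"rx":0,"ry":0,"rz":0},{"x":0,"y":0,"z":0.1,"rx":0,"ry":0,"rz":0},{"x":0,"y":0,"z":0.1,"rx":0,"ry":0,"rz":0}]'

```text
time: 4.35
tool_pos: [0.6622, -0.0875, 0.1244]
eef_rot: [0.061, 0.998, -0.0, 0.0]
contact_force: [-0.4, 0.1, 1.3]
finger_gap: 0.0
```

step_arm --increments '[{"x":0,"y":0,"z":0.05,"rx":0,"ry":0,"rz":0},{"x":0,"y":0,"z":0.05,"rx":0,"ry":0,"rz":0}]'

```text
time: 4.52
tool_pos: [0.6622, -0.0875, 0.1243]
eef_rot: [0.061, 0.998, -0.0, 0.0]
contact_force: [-0.8, 0.5, 3.9]
finger_gap: -0.0001
```

step_arm --increments '[{"x":0,"y":0,"z":0.05,"rx":0,"ry":0,"rz":0},{"x":0,"y":0,"z":0.05,"rx":0,"ry":0,"rz":0}]'

```text
time: 4.68
tool_pos: [0.6622, -0.0876, 0.1242]
eef_rot: [0.061, 0.998, -0.0, 0.0]
contact_force: [-2.0, 0.7, 6.7]
finger_gap: 0.0001
```

step_arm --increments '[{"x":0,"y":0,"z":0.04,"rx":0,"ry":0,"rz":0},{"x":0,"y":0,"z":0.04,"rx":0,"ry":0,"rz":0}]'

```text
time: 4.85
tool_pos: [0.6623, -0.0876, 0.1242]
eef_rot: [0.061, 0.998, -0.0, 0.001]
contact_force: [-2.6, 0.1, 8.6]
finger_gap: 0.0004
```

step_arm --increments '[{"x":0,"y":-0.05,"z":0,"rx":0,"ry":0,"rz":0},{"x":0,"y":-0.1,"z":-0.01,"rx":0,"ry":0,"rz":0},{"x":0,"y":-0.15,"z":-0.01,"rx":0,"ry":0,"rz":0}]'

```text
time: 5.1
tool_pos: [0.6622, -0.0879, 0.1242]
eef_rot: [0.061, 0.998, 0.001, 0.001]
contact_force: [-1.4, 4.7, 8.1]
finger_gap: 0.0002
```

```bash
python3 -c "
from h import *
st()"
```

```text
t 5.1 lock tcp mm [-0.4 -5.6 39.2] F lock [-1.93  4.45  8.14] gap 0.0002 q [-0.25  0.55  0.1   1.12  0.   -0.13]
```

step_arm --increments '[{"x":0,"y":-0.05,"z":0.01,"rx":0,"ry":0,"rz":0},{"x":0,"y":-0.1,"z":0.01,"rx":0,"ry":0,"rz":0},{"x":0,"y":-0.15,"z":0.01,"rx":0,"ry":0,"rz":0}]'

```text
time: 5.35
tool_pos: [0.6621, -0.0883, 0.1242]
eef_rot: [0.061, 0.998, 0.002, 0.001]
contact_force: [-1.3, 7.2, 8.4]
finger_gap: -0.0002
```

```bash
python3 -c "
from h import *
st()"
```

```text
t 5.35 lock tcp mm [-0.3 -6.  39.2] F lock [-2.17  6.95  8.45] gap -0.0002 q [-0.25  0.55  0.1   1.12  0.   -0.13]
```

step_arm --increments '[{"x":0,"y":-0.05,"z":0.01,"rx":0,"ry":0,"rz":0},{"x":0,"y":-0.1,"z":0.01,"rx":0,"ry":0,"rz":0}]'

```text
time: 5.52
tool_pos: [0.662, -0.0892, 0.1242]
eef_rot: [0.06, 0.998, 0.002, 0.001]
contact_force: [-1.3, 6.6, 10.4]
finger_gap: 0.0001
```

```bash
python3 -c "
from h import *
st()"
```

```text
t 5.52 lock tcp mm [-0.3 -6.9 39.2] F lock [-2.12  6.37 10.37] gap 0.0001 q [-0.26  0.55  0.1   1.12  0.   -0.13]
```

step_arm --increments '[{"x":0,"y":-0.06,"z":-0.01,"rx":0,"ry":0,"rz":0},{"x":0,"y":-0.12,"z":-0.02,"rx":0,"ry":0,"rz":0},{"x":0,"y":-0.18,"z":-0.025,"rx":0,"ry":0,"rz":0}]'

```text
time: 5.77
tool_pos: [0.6618, -0.091, 0.1244]
eef_rot: [0.06, 0.998, 0.002, 0.001]
contact_force: [-2.5, 6.6, 10.0]
finger_gap: 0.0001
```

```bash
python3 -c "
from h import *
st()"
```

```text
t 5.77 lock tcp mm [-0.3 -8.7 39.4] F lock [-3.27  6.23  9.99] gap 0.0001 q [-0.26  0.55  0.1   1.12  0.   -0.14]
```

step_arm --increments '[{"x":0,"y":-0.08,"z":-0.01,"rx":0,"ry":0,"rz":0},{"x":0,"y":-0.16,"z":-0.02,"rx":0,"ry":0,"rz":0},{"x":0,"y":-0.24,"z":-0.03,"rx":0,"ry":0,"rz":0},{"x":0,"y":-0.32,"z":-0.04,"rx":0,"ry":0,"rz":0}]'

```text
time: 6.1
tool_pos: [0.6614, -0.0941, 0.1247]
eef_rot: [0.06, 0.998, 0.002, 0.001]
contact_force: [-1.0, 7.9, 9.4]
finger_gap: -0.0001
```

```bash
python3 -c "
from h import *
st()"
```

```text
t 6.1 lock tcp mm [ -0.3 -11.9  39.7] F lock [-1.93  7.73  9.36] gap -0.0001 q [-0.26  0.55  0.1   1.12  0.   -0.14]
```

step_arm --increments '[{"x":0,"y":-0.08,"z":-0.005,"rx":0,"ry":0,"rz":0},{"x":0,"y":-0.16,"z":-0.015,"rx":0,"ry":0,"rz":0},{"x":0,"y":-0.24,"z":-0.02,"rx":0,"ry":0,"rz":0},{"x":0,"y":-0.32,"z":-0.03,"rx":0,"ry":0,"rz":0}]'

```text
time: 6.43
tool_pos: [0.661, -0.0973, 0.1249]
eef_rot: [0.06, 0.998, 0.002, 0.001]
contact_force: [-0.7, 6.8, 8.0]
finger_gap: -0.0001
```

```bash
python3 -c "
from h import *
st()"
```

```text
t 6.43 lock tcp mm [ -0.3 -15.   39.9] F lock [-1.54  6.61  7.96] gap -0.0001 q [-0.27  0.55  0.1   1.12  0.   -0.15]
```

step_arm --increments '[{"x":0,"y":-0.08,"z":0.01,"rx":0,"ry":0,"rz":0},{"x":0,"y":-0.16,"z":0.01,"rx":0,"ry":0,"rz":0},{"x":0,"y":-0.24,"z":0,"rx":0,"ry":0,"rz":0}]'

```text
time: 6.68
tool_pos: [0.6607, -0.0997, 0.1251]
eef_rot: [0.06, 0.998, 0.002, 0.001]
contact_force: [-1.6, 6.9, 7.6]
finger_gap: 0.0005
```

```bash
python3 -c "
from h import *
st()"
```

```text
t 6.68 lock tcp mm [ -0.3 -17.5  40.1] F lock [-2.41  6.69  7.64] gap 0.0005 q [-0.27  0.55  0.1   1.12  0.   -0.15]
```

step_arm --increments '[{"x":0,"y":-0.06,"z":0.02,"rx":0,"ry":0,"rz":0},{"x":0,"y":-0.12,"z":0.02,"rx":0,"ry":0,"rz":0},{"x":0,"y":-0.18,"z":0.015,"rx":0,"ry":0,"rz":0}]'

```text
time: 6.93
tool_pos: [0.6605, -0.1012, 0.1251]
eef_rot: [0.06, 0.998, 0.002, 0.001]
contact_force: [-0.4, 8.3, 10.4]
finger_gap: 0.0001
```

```bash
python3 -c "
from h import *
st()"
```

```text
t 6.93 lock tcp mm [ -0.3 -18.9  40.1] F lock [-1.44  8.18 10.44] gap 0.0001 q [-0.27  0.55  0.1   1.12  0.   -0.15]
```

step_arm --increments '[{"x":0,"y":-0.06,"z":-0.01,"rx":0,"ry":0,"rz":0},{"x":0,"y":-0.12,"z":-0.02,"rx":0,"ry":0,"rz":0},{"x":0,"y":-0.12,"z":-0.02,"rx":0,"ry":0,"rz":0}]'

```text
time: 7.18
tool_pos: [0.6609, -0.1028, 0.1253]
eef_rot: [0.06, 0.998, 0.002, 0.001]
contact_force: [-1.1, 6.6, 7.7]
finger_gap: 0.0
```

```bash
python3 -c "
from h import *
st()"
```

```text
t 7.18 lock tcp mm [  0.2 -20.5  40.3] F lock [-1.92  6.45  7.72] gap 0.0 q [-0.28  0.55  0.1   1.12  0.   -0.15]
```

step_arm --increments '[{"x":0,"y":-0.06,"z":0.01,"rx":0,"ry":0,"rz":0},{"x":0,"y":-0.12,"z":0.02,"rx":0,"ry":0,"rz":0},{"x":0,"y":-0.18,"z":0.01,"rx":0,"ry":0,"rz":0}]'

```text
time: 7.43
tool_pos: [0.6609, -0.1043, 0.1254]
eef_rot: [0.06, 0.998, 0.002, 0.002]
contact_force: [-0.7, 5.8, 8.5]
finger_gap: -0.0002
```

```bash
python3 -c "
from h import *
st()"
```

```text
t 7.43 lock tcp mm [  0.4 -22.   40.4] F lock [-1.44  5.69  8.48] gap -0.0002 q [-0.28  0.55  0.1   1.12  0.   -0.16]
```

step_arm --increments '[{"x":0,"y":-0.08,"z":-0.01,"rx":0,"ry":0,"rz":0},{"x":0,"y":-0.16,"z":-0.01,"rx":0,"ry":0,"rz":0},{"x":0,"y":-0.24,"z":-0.02,"rx":0,"ry":0,"rz":0}]'

```text
time: 7.68
tool_pos: [0.6608, -0.1069, 0.1256]
eef_rot: [0.06, 0.998, 0.002, 0.002]
contact_force: [-0.6, 5.9, 7.6]
finger_gap: 0.0002
```

```bash
python3 -c "
from h import *
st()"
```

```text
t 7.68 lock tcp mm [  0.7 -24.6  40.6] F lock [-1.31  5.73  7.61] gap 0.0002 q [-0.28  0.55  0.1   1.12  0.   -0.16]
```

step_arm --increments '[{"x":0,"y":0,"z":-0.1,"rx":0,"ry":0,"rz":0},{"x":0,"y":0,"z":-0.4,"rx":0,"ry":0,"rz":0},{"x":0,"y":0,"z":-3,"rx":0,"ry":0,"rz":0},{"x":0,"y":0,"z":-6,"rx":0,"ry":0,"rz":0},{"x":0,"y":0,"z":-9,"rx":0,"ry":0,"rz":0},{"x":0,"y":0,"z":-9,"rx":0,"ry":0,"rz":0}]'

```text
time: 8.18
tool_pos: [0.6619, -0.1102, 0.2204]
eef_rot: [0.062, 0.998, -0.001, 0.005]
contact_force: [1.1, 0.2, 0.5]
finger_gap: -0.0
```

```bash
python3 -c "
from h import *
st();T,s=pose()
im=imaging.camera('wrist')[:,:,::-1];cv2.imwrite('pics/w3.png',im);crop(im,200,130,460,320,3,'w3z.png');np.save('w3.npy',T);st()
go([-.029,.085,.141])"
```

```text
t 8.18 lock tcp mm [  2.1 -27.7 135.4] F lock [1.02 0.35 0.46] gap -0.0 q [-0.28  0.51  0.27  1.32 -0.   -0.16]
t 8.23 lock tcp mm [  1.5 -27.6 132.6] F lock [ 0.72 -0.8   0.03] gap 0.0003 q [-0.28  0.51  0.26  1.32 -0.   -0.16]
inc cm [ 3.04 11.27 -0.87] deg [-0.09  0.38  0.05]
t 8.23 lock tcp mm [  1.5 -27.6 132.6] F lock [ 0.72 -0.8   0.03] gap 0.0003 q [-0.28  0.51  0.26  1.32 -0.   -0.16]
```

View pics/w3z.png

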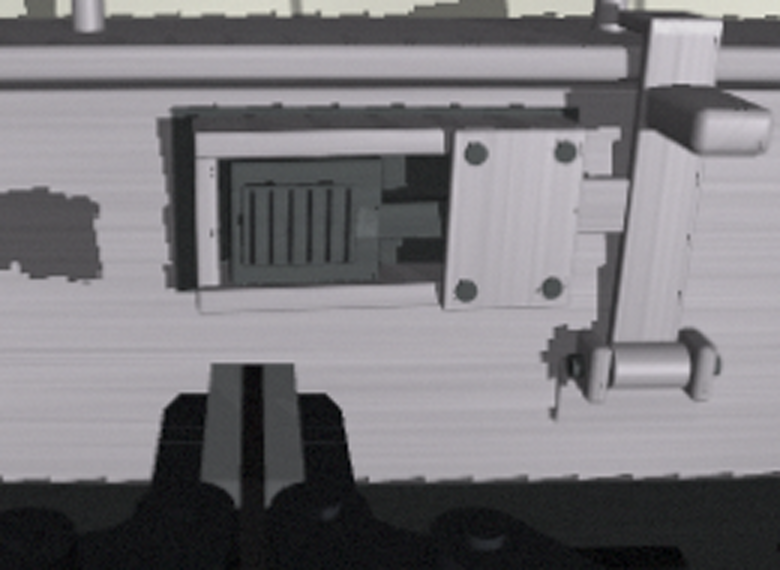

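```bash
python3 - <<'E'
from h import *
a=cv2.imread('pics/w1.png');b=cv2.imread('pics/w3.png')
def enh(im,x0,y0,x1,y1,k):
    z=cv2.resize(im[y0:y1,x0:x1],None,fx=k,fy=k,interpolation=cv2.INTER_CUBIC).astype(float)
    return np.clip(255*(z/255)**.55,0,255).astype(np.uint8)
A=enh(a,235,165,365,230,6);B=enh(b,250,165,380,230,6)
cv2.imwrite('pics/cmp.png',np.vstack([A,B]))
E
```

View pics/cmp.png

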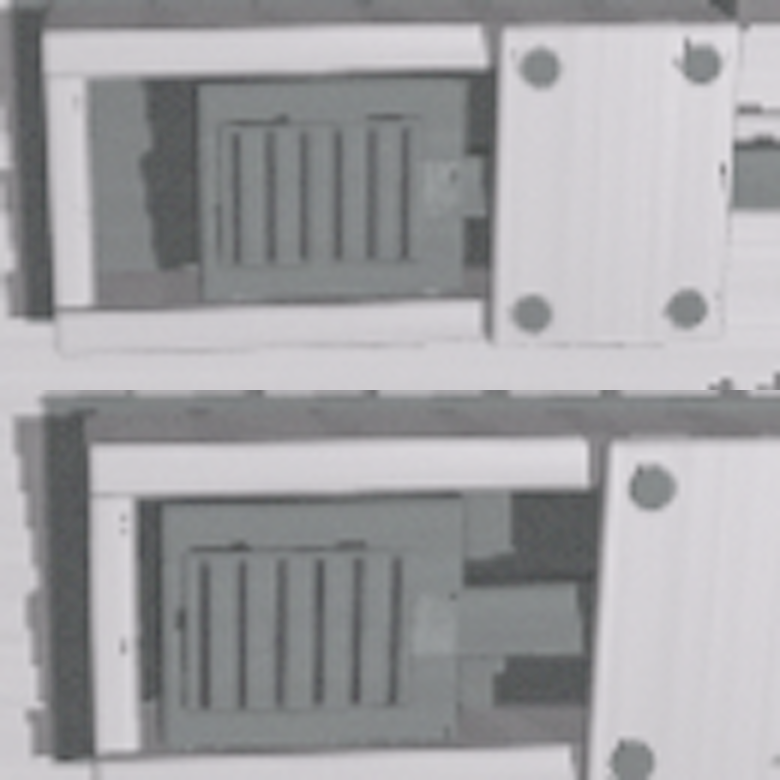

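```bash
python3 -c "
from h import *
go([0,-.014,.050])"
```

```text
inc cm [0.21 1.38 8.26] deg [-0.09  0.38  0.05]
t 8.23 lock tcp mm [  1.5 -27.6 132.6] F lock [ 0.72 -0.8   0.03] gap 0.0003 q [-0.28  0.51  0.26  1.32 -0.   -0.16]
```

step_arm --increments '[{"x":0.2,"y":0.6,"z":3,"rx":0,"ry":0.4,"rz":0},{"x":0.2,"y":1.4,"z":6,"rx":0,"ry":0.4,"rz":0},{"x":0.2,"y":1.4,"z":7.5,"rx":0,"ry":0.4,"rz":0},{"x":0.2,"y":1.4,"z":8,"rx":0,"ry":0.4,"rz":0},{"x":0.2,"y":1.4,"z":8.1,"rx":0,"ry":0.4,"rz":0},{"x":0.2,"y":1.4,"z":8.1,"rx":0,"ry":0.4,"rz":0}]'

```text
time: 8.73
tool_pos: [0.659, -0.0953, 0.1325]
eef_rot: [0.062, 0.998, 0.0, -0.004]
contact_force: [-0.6, -0.5, 0.8]
finger_gap: 0.0004
```

```bash
python3 -c "
from h import *
go([0,-.014,.043])"
```

```text
inc cm [-0.26 -0.07  0.45] deg [-0.01 -0.44  0.05]
t 8.73 lock tcp mm [ -2.6 -13.3  47.5] F lock [-0.57 -0.59  0.85] gap 0.0004 q [-0.26  0.55  0.12  1.15 -0.   -0.14]
```

step_arm --increments '[{"x":0,"y":0,"z":0,"rx":0,"ry":0,"rz":0},{"x":0,"y":0,"z":0.2,"rx":0,"ry":0,"rz":0},{"x":0,"y":0,"z":0.4,"rx":0,"ry":0,"rz":0},{"x":0,"y":0,"z":0.5,"rx":0,"ry":0,"rz":0},{"x":0,"y":0,"z":0.5,"rx":0,"ry":0,"rz":0}]'

```text
time: 9.15
tool_pos: [0.6591, -0.0951, 0.1279]
eef_rot: [0.061, 0.998, 0.0, -0.003]
contact_force: [-0.1, -0.2, 0.8]
finger_gap: 0.0
```

```bash
python3 -c "
from h import *
go([0,-.014,.043])"
```

```text
inc cm [-0.25 -0.09 -0.01] deg [-0.01 -0.38  0.06]
t 9.15 lock tcp mm [ -2.5 -13.1  42.9] F lock [-0.09 -0.21  0.79] gap 0.0 q [-0.26  0.55  0.11  1.14 -0.   -0.14]
```

step_arm --increments '[{"x":-0.25,"y":0,"z":0.05,"rx":0,"ry":-0.4,"rz":0},{"x":-0.25,"y":0,"z":0.1,"rx":0,"ry":-0.4,"rz":0},{"x":-0.25,"y":0,"z":0.15,"rx":0,"ry":-0.4,"rz":0},{"x":-0.25,"y":0,"z":0.2,"rx":0,"ry":-0.4,"rz":0},{"x":-0.25,"y":0,"z":0.2,"rx":0,"ry":-0.4,"rz":0}]'

```text
time: 9.57
tool_pos: [0.6615, -0.0952, 0.1256]
eef_rot: [0.061, 0.998, -0.0, -0.0]
contact_force: [-0.6, 0.4, -0.3]
finger_gap: -0.0002
```

```bash
python3 -c "
from h import *
st()"
```

```text
t 9.57 lock tcp mm [ -0.1 -13.   40.6] F lock [-0.66  0.3  -0.33] gap -0.0002 q [-0.26  0.55  0.1   1.13 -0.   -0.14]
```

step_arm --increments '[{"x":0,"y":0,"z":0.05,"rx":0,"ry":0,"rz":0},{"x":0,"y":0,"z":0.05,"rx":0,"ry":0,"rz":0}]'

```text
time: 9.73
tool_pos: [0.6615, -0.0953, 0.1251]
eef_rot: [0.061, 0.998, -0.0, -0.0]
contact_force: [0.3, -0.1, 0.2]
finger_gap: 0.0004
```

step_arm --increments '[{"x":0,"y":0,"z":0.05,"rx":0,"ry":0,"rz":0},{"x":0,"y":0,"z":0.1,"rx":0,"ry":0,"rz":0},{"x":0,"y":0,"z":0.1,"rx":0,"ry":0,"rz":0}]'

```text
time: 9.98
tool_pos: [0.6616, -0.0953, 0.125]
eef_rot: [0.061, 0.998, -0.0, 0.0]
contact_force: [-1.5, -0.4, 3.8]
finger_gap: -0.0002
```

step_arm --increments '[{"x":0,"y":0,"z":0.07,"rx":0,"ry":0,"rz":0},{"x":0,"y":0,"z":0.07,"rx":0,"ry":0,"rz":0}]'

```text
time: 10.15
tool_pos: [0.6616, -0.0953, 0.1248]
eef_rot: [0.061, 0.998, -0.0, 0.0]
contact_force: [-2.6, 0.7, 7.7]
finger_gap: 0.0
```

```bash
python3 -c "
from h import *
st()"
```

```text
t 10.15 lock tcp mm [  0.1 -13.   39.8] F lock [-2.7   0.35  7.65] gap 0.0 q [-0.26  0.55  0.1   1.12 -0.   -0.14]
```

Press to ~10 N and drag again.

step_arm --increments '[{"x":0,"y":-0.05,"z":0.04,"rx":0,"ry":0,"rz":0},{"x":0,"y":-0.1,"z":0.04,"rx":0,"ry":0,"rz":0},{"x":0,"y":-0.15,"z":0.04,"rx":0,"ry":0,"rz":0},{"x":0,"y":-0.2,"z":0.04,"rx":0,"ry":0,"rz":0}]'

```text
time: 10.48
tool_pos: [0.6616, -0.0957, 0.1248]
eef_rot: [0.061, 0.998, 0.001, 0.001]
contact_force: [-2.4, 5.8, 8.9]
finger_gap: -0.0001
```

```bash
python3 -c "
from h import *
st()"
```

```text
t 10.48 lock tcp mm [  0.1 -13.4  39.8] F lock [-3.1   5.43  8.89] gap -0.0001 q [-0.26  0.55  0.1   1.12  0.   -0.14]
```

step_arm --increments '[{"x":0,"y":-0.05,"z":0,"rx":0,"ry":0,"rz":0},{"x":0,"y":-0.1,"z":0,"rx":0,"ry":0,"rz":0},{"x":0,"y":-0.15,"z":-0.01,"rx":0,"ry":0,"rz":0}]'

```text
time: 10.73
tool_pos: [0.6617, -0.0964, 0.1249]
eef_rot: [0.06, 0.998, 0.002, 0.001]
contact_force: [0.1, 7.6, 7.9]
finger_gap: 0.0002
```

```bash
python3 -c "
from h import *
st()"
```

```text
t 10.73 lock tcp mm [  0.3 -14.1  39.9] F lock [-0.84  7.56  7.88] gap 0.0002 q [-0.27  0.55  0.1   1.12  0.   -0.15]
```

step_arm --increments '[{"x":0,"y":-0.05,"z":0.025,"rx":0,"ry":0,"rz":0},{"x":0,"y":-0.1,"z":0.025,"rx":0,"ry":0,"rz":0},{"x":0,"y":-0.15,"z":0.02,"rx":0,"ry":0,"rz":0},{"x":0,"y":-0.2,"z":0.02,"rx":0,"ry":0,"rz":0}]'

```text
time: 11.07
tool_pos: [0.662, -0.0984, 0.1249]
eef_rot: [0.06, 0.998, 0.002, 0.002]
contact_force: [0.3, 7.5, 9.4]
finger_gap: 0.0
```

```bash
python3 -c "
from h import *
st()"
```

```text
t 11.07 lock tcp mm [  0.8 -16.   39.9] F lock [-0.68  7.52  9.45] gap 0.0 q [-0.27  0.55  0.1   1.12  0.   -0.15]
```

step_arm --increments '[{"x":0,"y":-0.06,"z":0,"rx":0,"ry":0,"rz":0},{"x":0,"y":-0.12,"z":-0.01,"rx":0,"ry":0,"rz":0},{"x":0,"y":-0.18,"z":-0.01,"rx":0,"ry":0,"rz":0},{"x":0,"y":-0.24,"z":-0.02,"rx":0,"ry":0,"rz":0}]'

```text
time: 11.4
tool_pos: [0.6621, -0.1009, 0.1252]
eef_rot: [0.06, 0.998, 0.002, 0.002]
contact_force: [-0.5, 5.4, 8.4]
finger_gap: 0.0
```

```bash
python3 -c "
from h import *
st()"
```

```text
t 11.4 lock tcp mm [  1.2 -18.5  40.2] F lock [-1.16  5.27  8.41] gap 0.0 q [-0.27  0.55  0.1   1.12  0.   -0.15]
```

step_arm --increments '[{"x":0,"y":0,"z":-0.1,"rx":0,"ry":0,"rz":0},{"x":0,"y":0,"z":-0.4,"rx":0,"ry":0,"rz":0},{"x":0,"y":0,"z":-3,"rx":0,"ry":0,"rz":0},{"x":0,"y":0,"z":-6,"rx":0,"ry":0,"rz":0},{"x":0,"y":0,"z":-9,"rx":0,"ry":0,"rz":0},{"x":0,"y":0,"z":-11,"rx":0,"ry":0,"rz":0},{"x":0,"y":0,"z":-12,"rx":0,"ry":0,"rz":0},{"x":0,"y":0,"z":-12,"rx":0,"ry":0,"rz":0}]' --grip 0.6

```text
time: 12.07
tool_pos: [0.6618, -0.1037, 0.2459]
eef_rot: [0.061, 0.998, -0.001, 0.002]
contact_force: [-0.3, 0.4, -1.1]
finger_gap: 0.0513
```

```bash
python3 -c "
from h import *
T,s=pose();im=imaging.camera('wrist')[:,:,::-1];cv2.imwrite('pics/w4.png',im);np.save('w4.npy',T)
z=cv2.resize(im[150:260,250:420],None,fx=4.5,fy=4.5,interpolation=cv2.INTER_CUBIC)/255.
cv2.imwrite('pics/w4z.png',255*z.clip(0,1)**.55)
go([-.029,.085,.130])"
```

```text
inc cm [ 2.94 10.62  2.85] deg [-0.03  0.09  0.06]
t 12.12 lock tcp mm [  0.5 -21.1 158.6] F lock [ 0.81 -1.03 -0.17] gap 0.0514 q [-0.27  0.51  0.32  1.39 -0.   -0.15][ WARN:0@4.710] global loadsave.cpp:1063 imwrite_ Unsupported depth image for selected encoder is fallbacked to CV_8U.
```

View pics/w4z.png

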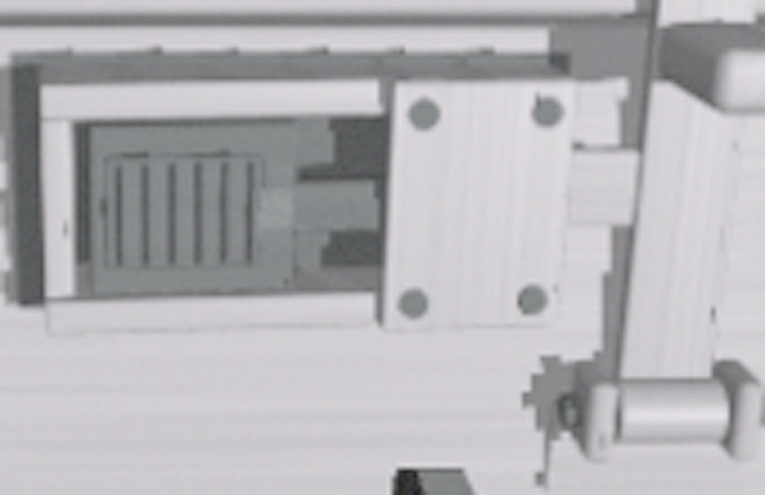

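step_arm --increments '[{"x":1,"y":3,"z":0,"rx":0,"ry":0,"rz":0},{"x":2,"y":6.5,"z":0.5,"rx":0,"ry":0,"rz":0},{"x":2.9,"y":9.5,"z":1.5,"rx":0,"ry":0,"rz":0},{"x":2.9,"y":10.6,"z":2.7,"rx":0,"ry":0,"rz":0},{"x":2.9,"y":10.6,"z":2.7,"rx":0,"ry":0,"rz":0},{"x":2.9,"y":10.6,"z":2.7,"rx":0,"ry":0,"rz":0}]'

```text
time: 12.62
tool_pos: [0.6434, 0.0062, 0.2135]
eef_rot: [0.061, 0.998, -0.0, -0.002]
contact_force: [-0.6, 0.8, 0.9]
finger_gap: 0.0512
```

```bash
python3 -c "
from h import *
T,s=pose();im=imaging.camera('wrist')[:,:,::-1];cv2.imwrite('pics/w5.png',im);np.save('w5.npy',T)
P=np.array([[-.029+a,.085+b,.041] for a,b in((0,0),(.006,.01),(-.006,.01),(-.006,-.01),(.006,-.01))])
print(proj('wrist',P@L()[:3,:3].T+O,T).round(1))
go([-.029,.085,.042])"
```

```text
[[282.  222. ]
 [296.  229.9]
 [296.3 214.1]
 [267.8 214. ]
 [268.  229.9]]
inc cm [-0.1   0.04  8.75] deg [-0.04 -0.17  0.08]
t 12.67 lock tcp mm [-29.8  84.7 129.5] F lock [ 0.22  1.48 -0.17] gap 0.0509 q [-0.12  0.46  0.18  1.3  -0.    0.01]
```

View pics/w5.png

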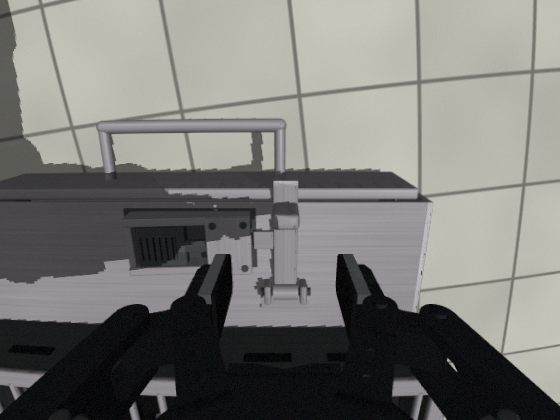

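step_arm --increments '[{"x":-0.1,"y":0.1,"z":3,"rx":0,"ry":0,"rz":0},{"x":-0.1,"y":0.1,"z":5.5,"rx":0,"ry":-0.1,"rz":0},{"x":-0.1,"y":0.1,"z":7,"rx":0,"ry":-0.1,"rz":0},{"x":-0.1,"y":0.1,"z":8,"rx":0,"ry":-0.1,"rz":0},{"x":-0.1,"y":0.1,"z":8.5,"rx":0,"ry":-0.1,"rz":0},{"x":-0.1,"y":0.1,"z":8.7,"rx":0,"ry":-0.1,"rz":0},{"x":-0.1,"y":0.1,"z":8.7,"rx":0,"ry":-0.1,"rz":0}]'

```text
time: 13.25
tool_pos: [0.6464, 0.0058, 0.1296]
eef_rot: [0.062, 0.998, -0.0, 0.001]
contact_force: [0.5, 0.3, -0.3]
finger_gap: 0.0515
```

```bash
python3 -c "
from h import *
T,s=pose();im=imaging.camera('wrist')[:,:,::-1];cv2.imwrite('pics/w6.png',im)
go([-.029,.085,.042])"
```

```text
inc cm [ 0.17 -0.06  0.32] deg [-0.01  0.19  0.03]
t 13.3 lock tcp mm [-27.4  85.6  45.2] F lock [ 0.49 -0.44  0.39] gap 0.0513 q [-0.11  0.5   0.04  1.1  -0.    0.01]
```

View pics/w6.png

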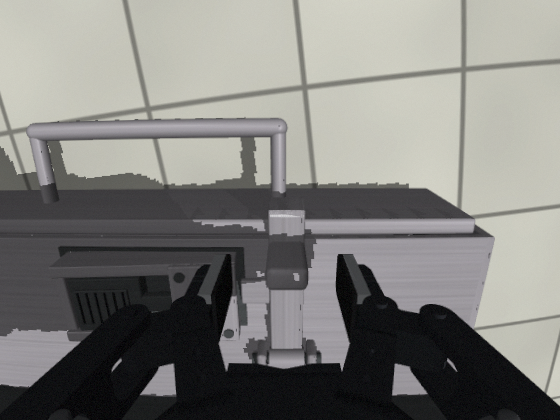

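step_arm --increments '[{"x":0.1,"y":0,"z":0.1,"rx":0,"ry":0.2,"rz":0},{"x":0.1,"y":0,"z":0.3,"rx":0,"ry":0.2,"rz":0},{"x":0.1,"y":0,"z":0.3,"rx":0,"ry":0.2,"rz":0},{"x":0.1,"y":0,"z":0.3,"rx":0,"ry":0.2,"rz":0},{"x":0.1,"y":0,"z":0.3,"rx":0,"ry":0.2,"rz":0},{"x":0.1,"y":0,"z":0.3,"rx":0,"ry":0.2,"rz":0},{"x":0.1,"y":0,"z":0.3,"rx":0,"ry":0.2,"rz":0},{"x":0.1,"y":0,"z":0.3,"rx":0,"ry":0.2,"rz":0}]' --grip 0 --grip_force 30

```text
time: 13.97
tool_pos: [0.6455, 0.0071, 0.127]
eef_rot: [0.061, 0.998, 0.0, -0.0]
contact_force: [0.5, 5.2, 5.1]
finger_gap: 0.0192
```

```bash
python3 -c "
from h import *
st()"
```

```text
t 13.97 lock tcp mm [-28.7  86.6  42. ] F lock [-0.11  5.22  5.15] gap 0.0192 q [-0.11  0.5   0.03  1.1   0.    0.01]
```

```bash
cat > arc.py <<'E'
from h import *
import sys
k=.4
def tcp(th,phi):
    ry=lambda a:R.from_euler('y',a).as_matrix()
    c=np.array([.048,.0855,.008])+ry(th)@[-.0765,0,.025]
    tz=ry(phi)@[0,0,-1.]; return c-.009*tz, ry(phi)@np.diag([-1,1,-1.])
th0=float(sys.argv[1]); p0,R0=tcp(th0,k*th0)
for th in map(float,sys.argv[2:]):
    p,Q=tcp(th,k*th); print(th,'cm',(R0.T@(p-p0)*100).round(2),'ry',round(np.degrees(k*(th-th0)),1))
st()
E
python3 arc.py 0 .08 .16 .24 .32 .4 .48 .56 .64 .72
```

```text
0.08 cm [-0.25  0.   -0.6 ] ry 1.8
0.16 cm [-0.55  0.   -1.19] ry 3.7
0.24 cm [-0.9   0.   -1.74] ry 5.5
0.32 cm [-1.29  0.   -2.27] ry 7.3
0.4 cm [-1.72  0.   -2.77] ry 9.2
0.48 cm [-2.19  0.   -3.23] ry 11.0
0.56 cm [-2.7   0.   -3.66] ry 12.8
0.64 cm [-3.23  0.   -4.04] ry 14.7
0.72 cm [-3.8   0.   -4.39] ry 16.5
t 13.97 lock tcp mm [-28.7  86.6  42. ] F lock [-0.11  5.22  5.15] gap 0.0192 q [-0.11  0.5   0.03  1.1   0.    0.01]
```

step_arm --increments '[{"x":-0.12,"y":0,"z":-0.3,"rx":0,"ry":0.9,"rz":0},{"x":-0.25,"y":0,"z":-0.6,"rx":0,"ry":1.8,"rz":0},{"x":-0.4,"y":0,"z":-0.9,"rx":0,"ry":2.7,"rz":0},{"x":-0.55,"y":0,"z":-1.2,"rx":0,"ry":3.7,"rz":0}]'

```text
time: 14.3
tool_pos: [0.6494, 0.0066, 0.1359]
eef_rot: [0.061, 0.998, 0.003, -0.035]
contact_force: [3.1, 3.9, -9.3]
finger_gap: 0.019
```

```bash
python3 -c "
from h import *
st()"
```

```text
t 14.3 lock tcp mm [-24.7  86.6  50.9] F lock [ 2.57  4.29 -9.26] gap 0.019 q [-0.11  0.56  0.15  1.23  0.    0.01]
```

step_arm --increments '[{"x":-0.17,"y":0,"z":-0.27,"rx":0,"ry":0.9,"rz":0},{"x":-0.35,"y":0,"z":-0.53,"rx":0,"ry":1.8,"rz":0},{"x":-0.54,"y":0,"z":-0.8,"rx":0,"ry":2.7,"rz":0},{"x":-0.74,"y":0,"z":-1.05,"rx":0,"ry":3.6,"rz":0}]'

```text
time: 14.63
tool_pos: [0.6557, 0.0058, 0.1454]
eef_rot: [0.061, 0.996, 0.005, -0.069]
contact_force: [-2.8, 3.4, -6.4]
finger_gap: 0.0195
```

```bash
python3 arc.py .32 .4 .48 .56 .64 .72 .8 .88 .92
```

```text
0.4 cm [-0.36  0.   -0.55] ry 1.8
0.48 cm [-0.77  0.   -1.07] ry 3.7
0.56 cm [-1.22  0.   -1.56] ry 5.5
0.64 cm [-1.7   0.   -2.01] ry 7.3
0.72 cm [-2.22  0.   -2.42] ry 9.2
0.8 cm [-2.77  0.   -2.79] ry 11.0
0.88 cm [-3.35  0.   -3.12] ry 12.8
0.92 cm [-3.65  0.   -3.26] ry 13.8
t 14.63 lock tcp mm [-18.4  86.6  60.4] F lock [-3.16  3.   -6.36] gap 0.0195 q [-0.11  0.63  0.28  1.36  0.    0.01]
```

step_arm --increments '[{"x":-0.36,"y":0,"z":-0.55,"rx":0,"ry":1.8,"rz":0},{"x":-0.77,"y":0,"z":-1.07,"rx":0,"ry":3.7,"rz":0},{"x":-1.22,"y":0,"z":-1.56,"rx":0,"ry":5.5,"rz":0},{"x":-1.7,"y":0,"z":-2.01,"rx":0,"ry":7.3,"rz":0},{"x":-2.22,"y":0,"z":-2.42,"rx":0,"ry":9.2,"rz":0},{"x":-2.77,"y":0,"z":-2.79,"rx":0,"ry":11,"rz":0},{"x":-3.35,"y":0,"z":-3.12,"rx":0,"ry":12.8,"rz":0},{"x":-3.65,"y":0,"z":-3.26,"rx":0,"ry":13.8,"rz":0},{"x":-3.65,"y":0,"z":-3.26,"rx":0,"ry":13.8,"rz":0}]'

```text
time: 15.38
tool_pos: [0.696, 0.001, 0.1743]
eef_rot: [0.06, 0.98, 0.012, -0.189]
contact_force: [-7.2, 4.0, 5.1]
finger_gap: 0.0188
```

```bash
python3 -c "
from h import *
st()
T,s=pose();d=[ (L()[:3,:3].T@T[:3,:3])[:,2]];print(d)
im=imaging.camera('side')[:,:,::-1];crop(im,290,90,460,260,3.4,'s7.png')
cv2.imwrite('pics/w7.png',imaging.camera('wrist')[:,:,::-1])
"
```

```text
t 15.38 lock tcp mm [22.2 86.8 89.3] F lock [-7.66  3.09  5.1 ] gap 0.0188 q [-0.12  1.01  1.02  1.96  0.    0.01]
[array([-3.72031958e-01,  2.81526752e-04, -9.28219878e-01])]
```

View pics/s7.png

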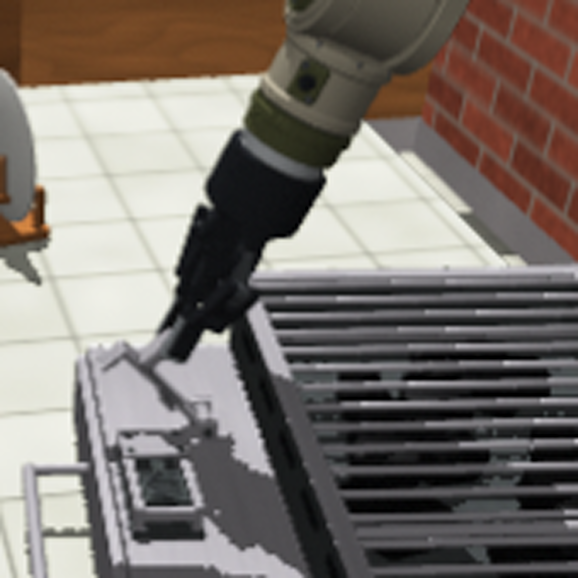

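View pics/w7.png

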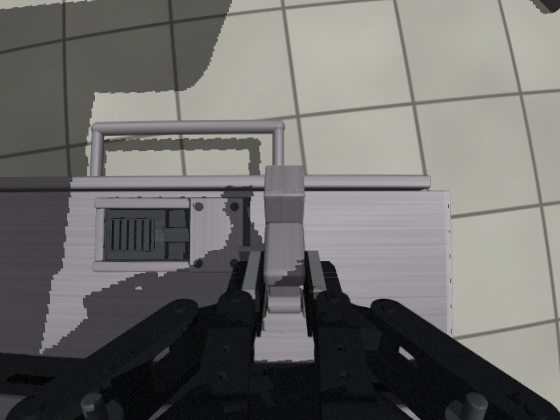

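step_arm --increments '[{"x":0,"y":0,"z":0,"rx":0,"ry":0,"rz":0},{"x":0,"y":0,"z":0,"rx":0,"ry":0,"rz":0},{"x":0,"y":0,"z":0,"rx":0,"ry":0,"rz":0},{"x":0,"y":0,"z":0,"rx":0,"ry":0,"rz":0},{"x":0,"y":0,"z":-1,"rx":0,"ry":0,"rz":0},{"x":0,"y":0,"z":-3,"rx":0,"ry":0,"rz":0},{"x":1,"y":0,"z":-5.5,"rx":0,"ry":0,"rz":0},{"x":2.5,"y":0,"z":-8,"rx":0,"ry":0,"rz":0},{"x":4,"y":0,"z":-10,"rx":0,"ry":0,"rz":0}]' --grip 0.5

```text
time: 16.23
tool_pos: [0.6769, 0.0, 0.2727]
eef_rot: [0.061, 0.982, 0.011, -0.176]
contact_force: [-0.3, 0.6, 0.9]
finger_gap: 0.0432
```

```bash
python3 -c "
from h import *
st()
im=imaging.camera('side')[:,:,::-1];crop(im,290,90,460,260,3.4,'s8.png')
go([-.12,.03,.15])
"
```

```text
t 16.23 lock tcp mm [  3.4  83.5 187.7] F lock [-0.37  0.52  0.87] gap 0.0432 q [-0.12  1.    1.26  2.18  0.    0.  ]
inc cm [ 9.92 -5.36  8.28] deg [  0.06 -20.06   0.04]
t 16.28 lock tcp mm [  1.6  83.6 193.8] F lock [-4.16  0.24  3.9 ] gap 0.0427 q [-0.12  1.    1.26  2.19  0.    0.  ]
```

View pics/s8.png

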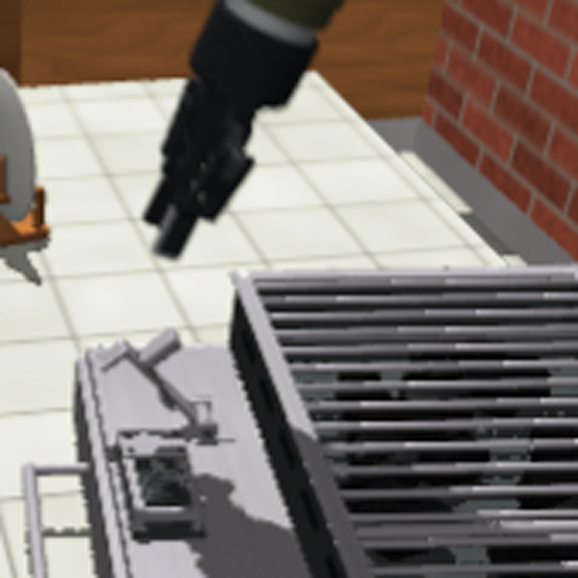

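step_arm --increments '[{"x":2.5,"y":-1,"z":0,"rx":0,"ry":-5,"rz":0},{"x":5,"y":-2,"z":0,"rx":0,"ry":-10,"rz":0},{"x":7.5,"y":-4,"z":2,"rx":0,"ry":-15,"rz":0},{"x":9.9,"y":-6.5,"z":4,"rx":0,"ry":-20,"rz":0},{"x":9.9,"y":-8.3,"z":5,"rx":0,"ry":-20,"rz":0},{"x":9.9,"y":-8.3,"z":5,"rx":0,"ry":-20,"rz":0}]' --grip 0

```text
time: 16.78
tool_pos: [0.5893, -0.0517, 0.2719]
eef_rot: [0.061, 0.998, 0.001, -0.006]
contact_force: [1.5, -1.3, 1.9]
finger_gap: 0.0001
```

```bash
python3 -c "
from h import *
st();T,s=pose()
cv2.imwrite('pics/w9.png',imaging.camera('wrist')[:,:,::-1]);np.save('w9.npy',T)
P=np.array([[-.092,.08,-.031],[-.092,-.08,-.031],[-.044,0,0]])
print(proj('wrist',P@L()[:3,:3].T+O,T).round(1))
print('thermo tip,handle; tongs',onz('top',[(385,230),(355,302),(190,320),(162,238)],.01).round(3))
print('end handle',L()@[-.222,0,-.037,1])
go([-.065,0,.05])
"
```

```text
t 16.78 lock tcp mm [-77.1  21.3 186.9] F lock [ 1.64 -1.14  1.88] gap 0.0001 q [-0.22  0.35  0.16  1.39  0.   -0.1 ]
[[336.8 166.4]
 [189.5 166.3]
 [262.  217.7]]
thermo tip,handle; tongs [[ 0.488 -0.377  0.01 ]
 [ 0.263 -0.277  0.01 ]
 [ 0.209  0.234  0.01 ]
 [ 0.461  0.327  0.01 ]]
end handle [ 0.44290455 -0.05494249  0.048       1.        ]
inc cm [-3.46 -2.02 12.66] deg [ 0.09 -2.03 -0.02]
t 16.83 lock tcp mm [-95.   20.  177.7] F lock [-10.98   0.5  -14.23] gap -0.0003 q [-0.23  0.34  0.11  1.38 -0.   -0.1 ]
```

View pics/w9.png

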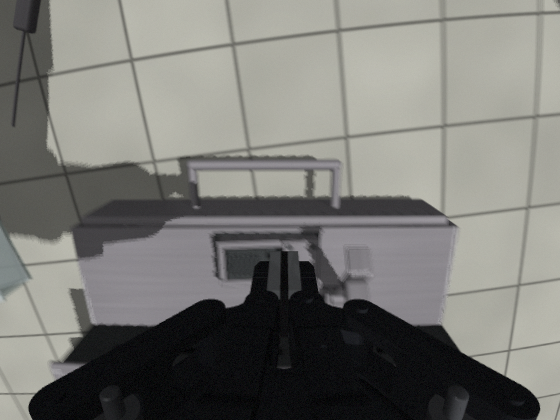

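step_arm --increments '[{"x":-1.5,"y":-1,"z":2,"rx":0,"ry":-1,"rz":0},{"x":-3,"y":-2,"z":5,"rx":0,"ry":-2,"rz":0},{"x":-3.4,"y":-2,"z":8,"rx":0,"ry":-2,"rz":0},{"x":-3.4,"y":-2,"z":10,"rx":0,"ry":-2,"rz":0},{"x":-3.4,"y":-2,"z":11,"rx":0,"ry":-2,"rz":0},{"x":-3.4,"y":-2,"z":11,"rx":0,"ry":-2,"rz":0},{"x":-3.4,"y":-2,"z":11,"rx":0,"ry":-2,"rz":0}]'

```text
time: 17.42
tool_pos: [0.6182, -0.0749, 0.1608]
eef_rot: [0.062, 0.998, 0.001, 0.008]
contact_force: [-0.1, -0.1, 0.5]
finger_gap: -0.0002
```

```bash
python3 -c "
from h import *
go([-.065,0,-.031])
T,s=pose();cv2.imwrite('pics/w10.png',imaging.camera('wrist')[:,:,::-1])
go([-.065,0,-.031])
P=np.array([[-.065,0,-.04],[-.086,0,-.037],[-.044,0,0]])
print(proj('wrist',P@L()[:3,:3].T+O,T).round(1))
"
```

```text
inc cm [ 2.11 -0.22 10.65] deg [0.14 0.87 0.03]
t 17.42 lock tcp mm [-45.6   1.9  75.8] F lock [-0.13 -0.12  0.51] gap -0.0002 q [-0.25  0.43 -0.    1.13  0.   -0.13]
inc cm [ 2.2  -0.21 10.74] deg [0.13 0.99 0.04]
t 17.47 lock tcp mm [-44.8   1.9  76.8] F lock [0.59 0.24 0.36] gap 0.0003 q [-0.25  0.43  0.    1.13  0.   -0.13]
[[279.9 180.7]
 [279.8 154.1]
 [279.5 226. ]]
```

View pics/w10.png

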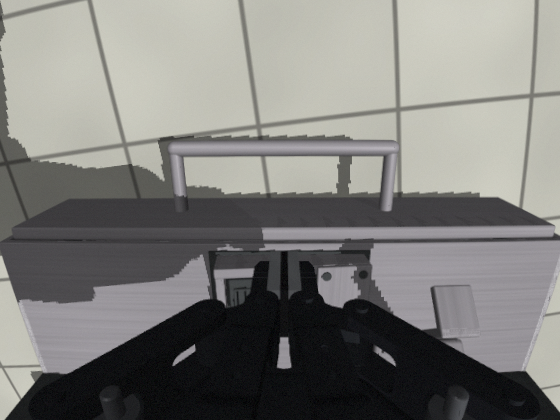

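step_arm --increments '[{"x":1.1,"y":-0.2,"z":0,"rx":0,"ry":0.5,"rz":0},{"x":2.2,"y":-0.2,"z":1,"rx":0,"ry":1,"rz":0},{"x":2.2,"y":-0.2,"z":2,"rx":0,"ry":1,"rz":0},{"x":2.2,"y":-0.2,"z":3,"rx":0,"ry":1,"rz":0},{"x":2.2,"y":-0.2,"z":3,"rx":0,"ry":1,"rz":0},{"x":2.2,"y":-0.2,"z":3,"rx":0,"ry":1,"rz":0}]'

```text
time: 17.97
tool_pos: [0.5964, -0.0741, 0.1295]
eef_rot: [0.062, 0.998, 0.001, -0.001]
contact_force: [0.3, 0.5, 0.0]
finger_gap: -0.0
```

```bash
python3 -c "
from h import *
T,s=pose();cv2.imwrite('pics/w11.png',imaging.camera('wrist')[:,:,::-1])
go([-.065,0,-.031])
"
```

```text
inc cm [-0.21 -0.02  7.6 ] deg [ 0.15 -0.12  0.04]
t 18.02 lock tcp mm [-66.9   0.   45. ] F lock [-0.27  0.08  0.96] gap -0.0002 q [-0.26  0.42 -0.09  1.06  0.   -0.13]
```

View pics/w11.png

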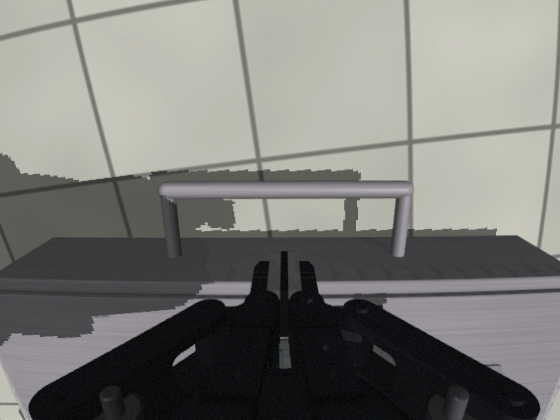

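step_arm --increments '[{"x":-0.1,"y":0,"z":1.5,"rx":0,"ry":0,"rz":0},{"x":-0.1,"y":0,"z":3,"rx":0,"ry":0,"rz":0},{"x":-0.1,"y":0,"z":4.5,"rx":0,"ry":0,"rz":0},{"x":-0.1,"y":0,"z":6,"rx":0,"ry":0,"rz":0},{"x":-0.1,"y":0,"z":7,"rx":0,"ry":0,"rz":0},{"x":-0.1,"y":0,"z":7.6,"rx":0,"ry":0,"rz":0},{"x":-0.1,"y":0,"z":7.6,"rx":0,"ry":0,"rz":0}]'

```text
time: 18.6
tool_pos: [0.5969, -0.0739, 0.0529]
eef_rot: [0.062, 0.998, 0.002, -0.002]
contact_force: [-0.1, 0.7, -0.2]
finger_gap: -0.0001
```

```bash
python3 -c "
from h import *
T,s=pose();cv2.imwrite('pics/w12.png',imaging.camera('wrist')[:,:,::-1])
go([-.205,0,-.031])
"
```

```text
inc cm [ 1.386e+01 -1.000e-02  2.000e-02] deg [ 0.15 -0.16  0.04]
t 18.65 lock tcp mm [-66.4   0.2 -31.2] F lock [ 0.1  -0.77 -0.59] gap 0.0001 q [-0.26  0.49 -0.19  0.9   0.   -0.13]
```

View pics/w12.png

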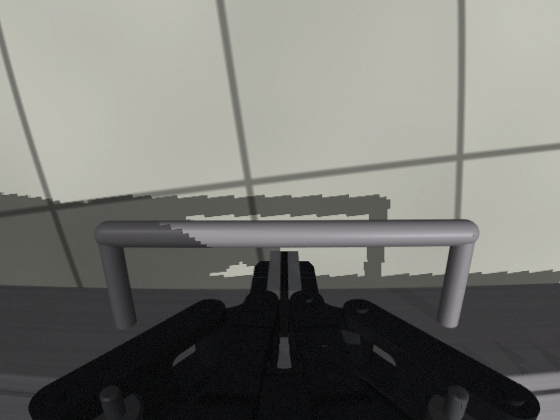

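The fingers are behind the bar, clear of it. Pulling slowly.

step_arm --increments '[{"x":0.4,"y":0,"z":0,"rx":0,"ry":0,"rz":0},{"x":0.8,"y":0,"z":0,"rx":0,"ry":0,"rz":0},{"x":1.2,"y":0,"z":0,"rx":0,"ry":0,"rz":0},{"x":1.7,"y":0,"z":0,"rx":0,"ry":0,"rz":0},{"x":2.3,"y":0,"z":0,"rx":0,"ry":0,"rz":0},{"x":3,"y":0,"z":0,"rx":0,"ry":0,"rz":0},{"x":3.7,"y":0,"z":0,"rx":0,"ry":0,"rz":0},{"x":4.4,"y":0,"z":0,"rx":0,"ry":0,"rz":0},{"x":5.1,"y":0,"z":0,"rx":0,"ry":0,"rz":0},{"x":5.8,"y":0,"z":0,"rx":0,"ry":0,"rz":0}]'

```text
time: 19.48
tool_pos: [0.5414, -0.0673, 0.0551]
eef_rot: [0.062, 0.998, 0.001, 0.001]
contact_force: [5.5, -2.0, -4.0]
finger_gap: -0.0001
```

```bash
python3 -c "
from h import *
go([-.205,0,-.031])
"
```

```text
inc cm [8.23 0.01 0.09] deg [0.12 0.15 0.03]
t 19.48 lock tcp mm [-1.227e+02 -1.000e-01 -2.990e+01] F lock [ 5.69 -1.31 -3.96] gap -0.0001 q [-0.27  0.39 -0.34  0.83  0.   -0.15]
```

step_arm --increments '[{"x":0.6,"y":0,"z":0.1,"rx":0,"ry":0,"rz":0},{"x":1.3,"y":0,"z":0.1,"rx":0,"ry":0,"rz":0},{"x":2,"y":0,"z":0.1,"rx":0,"ry":0,"rz":0},{"x":2.7,"y":0,"z":0.1,"rx":0,"ry":0,"rz":0},{"x":3.4,"y":0,"z":0.1,"rx":0,"ry":0,"rz":0},{"x":4.1,"y":0,"z":0.1,"rx":0,"ry":0,"rz":0},{"x":4.8,"y":0,"z":0.1,"rx":0,"ry":0,"rz":0},{"x":5.5,"y":0,"z":0.1,"rx":0,"ry":0,"rz":0},{"x":6.1,"y":0,"z":0.1,"rx":0,"ry":0,"rz":0},{"x":6.6,"y":0,"z":0.1,"rx":0,"ry":0,"rz":0}]'

```text
time: 20.32
tool_pos: [0.4755, -0.0593, 0.0545]
eef_rot: [0.062, 0.998, 0.001, 0.001]
contact_force: [4.1, -1.8, 3.4]
finger_gap: -0.0001
```

```bash
python3 -c "
from h import *
go([-.205,0,-.031])
"
```

```text
inc cm [1.59 0.03 0.04] deg [0.09 0.1  0.03]
t 20.32 lock tcp mm [-189.1   -0.3  -30.5] F lock [ 4.3  -1.26  3.43] gap -0.0001 q [-0.29  0.28 -0.51  0.78  0.   -0.17]
```

step_arm --increments '[{"x":0.5,"y":0,"z":0,"rx":0,"ry":0,"rz":0},{"x":0.9,"y":0,"z":0,"rx":0,"ry":0,"rz":0},{"x":1.3,"y":0,"z":0,"rx":0,"ry":0,"rz":0},{"x":1.6,"y":0,"z":0,"rx":0,"ry":0,"rz":0},{"x":1.6,"y":0,"z":0,"rx":0,"ry":0,"rz":0}]'

```text
time: 20.73
tool_pos: [0.4611, -0.0573, 0.054]
eef_rot: [0.062, 0.998, 0.001, 0.002]
contact_force: [9.8, -1.7, -0.9]
finger_gap: -0.0002
```

```bash
python3 -c "
from h import *
st()
"
```

```text
t 20.73 lock tcp mm [-2.037e+02 -1.000e-01 -3.100e+01] F lock [ 9.94 -0.46 -0.89] gap -0.0002 q [-0.3   0.26 -0.55  0.76  0.   -0.18]
```

step_arm --increments '[{"x":0.2,"y":0,"z":0,"rx":0,"ry":0,"rz":0},{"x":0.4,"y":0,"z":0,"rx":0,"ry":0,"rz":0},{"x":0.4,"y":0,"z":0,"rx":0,"ry":0,"rz":0}]'

```text
time: 20.98
tool_pos: [0.4609, -0.0573, 0.0543]
eef_rot: [0.062, 0.998, 0.001, 0.005]
contact_force: [18.9, -1.0, -11.0]
finger_gap: -0.0
```

```bash
python3 -c "
from h import *
st()
"
```

```text
t 20.98 lock tcp mm [-2.039e+02 -1.000e-01 -3.070e+01] F lock [ 18.86   1.32 -11.02] gap -0.0 q [-0.3   0.25 -0.55  0.75  0.   -0.18]
```

step_arm --increments '[{"x":-0.5,"y":0,"z":0,"rx":0,"ry":0,"rz":0},{"x":-1,"y":0,"z":0,"rx":0,"ry":0,"rz":0},{"x":-1.5,"y":0,"z":0,"rx":0,"ry":0,"rz":0},{"x":-1.5,"y":0,"z":0,"rx":0,"ry":0,"rz":0},{"x":-1.5,"y":0,"z":-1.5,"rx":0,"ry":0,"rz":0},{"x":-1.5,"y":0,"z":-4,"rx":0,"ry":0,"rz":0},{"x":-1.5,"y":0,"z":-8,"rx":0,"ry":0,"rz":0},{"x":-1.5,"y":0,"z":-12,"rx":0,"ry":0,"rz":0},{"x":-1.5,"y":0,"z":-15,"rx":0,"ry":0,"rz":0},{"x":-1.5,"y":0,"z":-15,"rx":0,"ry":0,"rz":0}]'

```text
time: 21.82
tool_pos: [0.4717, -0.0591, 0.209]
eef_rot: [0.062, 0.998, 0.0, 0.003]
contact_force: [0.1, -0.3, -0.0]
finger_gap: -0.0001
```

```bash
python3 -c "
from h import *
st()
cv2.imwrite('pics/s13.png',imaging.camera('side')[:,:,::-1])
t=imaging.camera('top')[:,:,::-1];cv2.imwrite('pics/t13.png',t)
cv2.imwrite('pics/w13.png',imaging.camera('wrist')[:,:,::-1]);st()
"
```

```text
t 21.82 lock tcp mm [-192.9   -0.5  124. ] F lock [ 0.14 -0.27 -0.01] gap -0.0001 q [-0.29  0.13 -0.28  1.15  0.   -0.17]
t 21.97 lock tcp mm [-1.960e+02 -1.000e-01  1.176e+02] F lock [-0.42  0.25 -0.96] gap -0.0004 q [-0.3   0.14 -0.29  1.14  0.   -0.17]
```

View pics/s13.png

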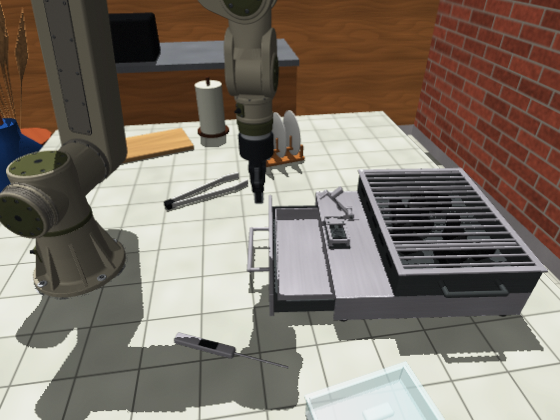

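View pics/w13.png

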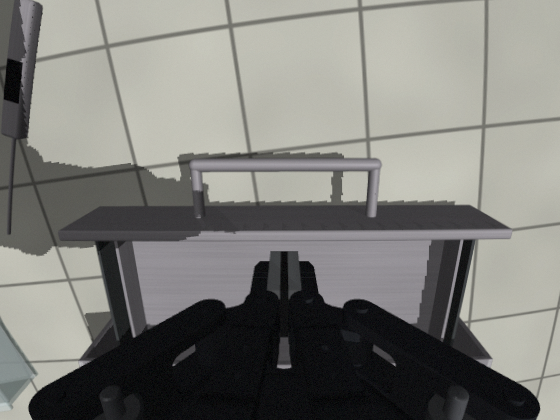

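View pics/t13.png

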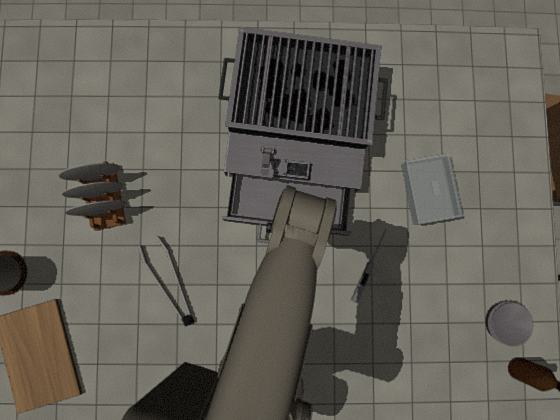

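```bash
python3 -c "
from h import *
crop(cv2.imread('pics/s13.png'),235,170,385,320,4,'s13z.png')
st()"
```

```text
t 21.97 lock tcp mm [-1.960e+02 -1.000e-01  1.176e+02] F lock [-0.42  0.25 -0.96] gap -0.0004 q [-0.3   0.14 -0.29  1.14  0.   -0.17]
```

View pics/s13z.png

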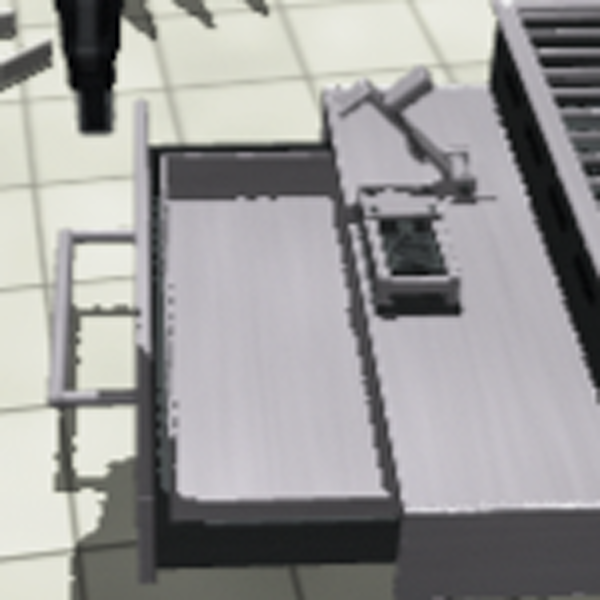

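step_arm --increments '[{"x":0,"y":0,"z":-3,"rx":0,"ry":0,"rz":0},{"x":0,"y":0,"z":-3,"rx":0,"ry":0,"rz":0},{"x":0,"y":0,"z":-3,"rx":0,"ry":0,"rz":0},{"x":0,"y":0,"z":-3,"rx":0,"ry":0,"rz":0}]'

```text
time: 22.3
tool_pos: [0.4687, -0.0583, 0.2315]
eef_rot: [0.062, 0.998, 0.002, -0.003]
contact_force: [-0.5, 0.5, -0.8]
finger_gap: -0.0002
```

```bash
python3 -c "
from h import *
print(ctrl.finish_job());st()"
```

```text
the job is handed in; nothing more can be done
None
the job is handed in; nothing more can be done
```

I carried out all three steps and handed the job in at about 22 s of the 67 s allowed; the hand-in reports no verdict.

- **Slide:** I felt contact at about 22 mm above the deck and dragged it with an 8–10 N press, the largest measured total being about 13.5 N. A second drag only slipped over the pad, so the slide is at its stop. One check disagreed: image measurements of its travel gave 12.4 to 14.3 mm, and the lowest of these is just under the 12.5 mm required. I relied on the slipping and on the bolt being gone from beside the latch.
- **Latch:** I pinched it by the grip, lifted it to about 0.9 rad by the planned arc, and released it. It was still standing in the last side picture.
- **Tray:** I hooked the handle with closed fingers and pulled until the force rose to about 22 N. The fingers had moved the bar about 129 mm by then.
- **Pan:** In the last picture it lies flat just behind the tray's front panel.
- **Bystanders:** The rack, dish, thermometer and tongs look unmoved, and the measured force was about zero after backing off.

After the latch was released, joint 3 briefly came to about 1.26 rad, right at its range limit, while I retreated.

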